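Refit the return spring and bayonet collar on a bench eyelet press

TASK

Put the eyelet press's return spring back: thread the coil spring over the upright plunger rod, tail end down, until it sits on the press head, then fit the bayonet collar over the rod on top of it, press it down against the spring, turn it clockwise (seen from above) by about 70 degrees, short of straining it against its stop, and let it spring up into its locking notches. Nothing may be forced: when the spring or the collar catches on the rod end, ease off, push only lightly (never more than about 25 N) and twist it a little until it drops in. Let go of everything at the end and leave the press lever, the hammer and the glue tin where they lie.

Things in the scene. Friction and masses are not known exactly. Their poses are not given: they have to be found in the camera images.
- press: grey cast C-frame bench eyelet press, fixed, its lever taken off. Origin on the bench under the plunger axis; x points from plunger to column, z up. Base plate x -68..138, y +-53, 14 mm high. Head 44 mm wide, with a round boss of 56 mm diameter round the plunger, top 130 mm above the bench. Column x 80..132 mm with two lever ears on it (x 88..124, y +-21 mm), top 176 mm.
- rod_end (a point): centre of the top of the steel plunger rod, 20 mm diameter, upright, 72 mm above the head, edges chamfered 2 mm. Two opposite keyways, 5.5 mm wide and deep, run from the end to the head. The rod stands turned: the keyways lie along the press's x axis turned by up to 0.9 rad either way about z; this angle is not reported (this point's axes are the press's). The rod withstands 1 N m without turning.
- ring_groove (a point): on the rod's axis, floor of the groove for the collar's lugs, 49 mm above the head. From each keyway, clockwise seen from above, a lug turns under a lip (underside 8.5 mm above this floor), then from 59 degrees on it is under a notch 3 mm deeper in the groove's roof, up to the stop at 81 degrees. Let go there, the spring lifts the lug into the notch.
- spring_seat (a point): centre of the top of the press head, 130 mm above the bench, on the plunger axis: where the spring's foot must rest. Axes as the press's.
- spring: steel compression spring standing on the bench: 2.2 mm wire, 28 mm outside, 23.5 mm inside diameter, 60 mm long, rate 0.9 N/mm, coil-bound after 28 mm (25 N). Origin at the centre of its lower end, z up. There the wire's tail is bent inwards, lying along +x, tip 5.5 mm from the axis; it must run down either keyway and catches on the rod end, and can in the groove. Grip the upper coils.
- spring_head (a point): centre of the spring's upper end, 60 mm from the lower end when the spring is not compressed.
- collar: dark steel bayonet collar, a knurled ring lying flat on the bench: 36 mm outside, 24.5 mm bore, 20 mm high. Origin at the centre of its underside, z up. Two lugs, 3 mm wide, 4 mm high (6 to 10 mm above the underside), stand inwards from the bore along +x and -x to 6.5 mm from the axis, white marks on top above them; they go down the keyways.
- lever: the press's hand lever, taken off: 14 mm steel bar with a black ball at one end and a grey clevis block at the other, 230 mm long, lying on the bench; origin underneath, long axis x. To be left alone.
- hammer: hammer 260 mm long, lying on the bench, handle along its x axis. To be left alone.
- glue_tin: round metal tin, 76 mm diameter, 100 mm high, origin under its centre. To be left alone.

How it is judged:
On the way:
1. the spring is threaded down over the rod and its foot rests on the press head (z of spring in the frame of spring_seat below 0.003 m and horizontal distance between spring and spring_seat below 0.004 m), for 0.2 s.
At the end, for the whole second after the job is handed in: The spring's foot rests on the press head round the rod (within 3 mm in height and 4 mm of the axis); the collar is locked on the rod above it, up in its notches, its underside 49 to 53.5 mm above the head, level within 0.12 rad and within 4 mm of the axis; both at rest and released (all of step 1 and z of collar in the frame of spring_seat between 0.049 and 0.0535 m and horizontal distance between collar and spring_seat below 0.004 m and angle between collar's own z axis and vertical below 0.12 rad and linear speed of each of collar, spring below 0.02 m/s); the robot touches nothing.
It fails at once if the spring is forced: more than 50 N between the spring and the press or its plunger (contact force between spring and press above 50 N).
It fails at once if the collar is forced: more than 80 N between the collar and the press or its plunger (contact force between collar and press above 80 N).
It fails at once if the press lever is moved by more than 30 mm (distance of lever from where it was at the start of the episode above 0.03 m).
It fails at once if the hammer is moved by more than 30 mm (distance of hammer from where it was at the start of the episode above 0.03 m).
It fails at once if the glue tin is moved by more than 30 mm (distance of glue_tin from where it was at the start of the episode above 0.03 m).
It also fails if it takes over 72 s, if anything falls off the work surface, if the arm or the gripper's body presses on something with over 40 N, if the wrist force passes 120 N, or if a joint passes its speed limit or range.

ROBOT

A 7-joint arm with a two-finger parallel gripper is mounted at the origin on the work surface. World frame = base frame: x ahead of the robot, y to its left, z up, the work surface at z = 0. Lengths are in m, angles in rad, forces in N, time in s.
With the tool pointing down it reaches from about 0.4 to 0.85 m from the base axis. Payload 4.4 kg.
Tool frame: the origin (TCP) lies midway between the tips of the shut fingers; the grasp point (between the pads) lies 19 mm behind it; z points along the fingers, x is the direction in which the jaws open and shut, and the axes are right-handed (so a half turn about z gives the same grasp; the last joint's range is limited). The gripper opens to 94 mm and grips with 3 to 60 N. Pads are 16 mm wide; open, the fingers measure 119 mm over their backs; the gripper's body (75 mm by 177 mm) begins 78 mm behind the grasp point.
Start: joints at [1.213, 0.628, 0.038, 1.517, -0.027, 0.996, -0.02], TCP at [0.187, -0.623, 0.166] pointing down, gripper open.
Joint ranges: [-3.06, 3.06], [-0.37, 2.12], [-1.25, 1.32], [0.18, 2.47], [-1.1, 4.24], [0.23, 1.98], [-2.94, 2.94]. Speed limits (rad/s): [2.57, 2.57, 3.14, 3.14, 3.14, 3.14, 3.14].

INTERFACE

Orientations are given as [roll, pitch, yaw] about the fixed x, y, z axes, in that order (R = Rz(yaw) Ry(pitch) Rx(roll)).
In Python, from cell import r, viewer gives the robot as it stands. The module is installed in compiled form; this text tells all that it offers.
- The arm moves only by the shell command python3 -m crank 'ROWS' [FORCE]. ROWS is JSON, a list of rows, each a list of 3 entries, a list of its own where there are three numbers: the turn, a rotation vector about the world's x, y, z in degrees, then the shift along the world's x, y, z in mm, then the gripper's target within -1 to 1 (fully open at 1, half-way at 0, shut at -1). In form: [[[ax, ay, az], [x, y, z], jaw], ...]. A call has 1 to 12 rows; each row shifts and turns the pose as measured when the row begins; what a row does not reach is not made up. A row lasts 1/10 s, in which the tool goes at most 50 mm and 8.59 degrees, less where a joint would pass 70% of its speed; a pose out of reach is approached as far as the arm can. A call is refused whole if a number of a shift passes 50 or a number of a turn 8.59, either way. A call with a gripper value outside its range is refused whole. The fingers move at their own pace and stop on an object; FORCE is the grip in N (left out, the last holds). Time passes only in rows, so rows that do not move let the fingers close. It gives the time, the measured TCP pose, the force and the opening at its end, in the units of the state.
- r.sense(): the state, without advancing time (a new reading comes with each control period).
- viewer.read_camera(name): name is "scene" or "top"; returns the picture (400x640x3 uint8, red, green, blue); there is no depth.
- viewer.get_calibration(name): a dict with "fx", "fy", "cx", "cy" (pixels), "R" (3x3) and "t" (3): a world point X has camera coordinates R X + t. Camera axes: x right, y down, z forward; pixel columns grow to the right and rows downward; lengths in m; the calibration is good to about 2 mm. A picture is of the moment at which its call begins. get_calibration takes no time and is no camera call.
- r.job_done(): hands the job in, once; it reports no verdict.
The state is a dict: "t": time; "joints": joint angles; "qvel": joint speeds; "joint_torque": joint torques, N m; "tcp_pos": TCP position; "tcp_rot": TCP orientation; "ft_force": force on the tool from outside, world axes, zero at the start; "wrist_torque": the same for the moment, N m; "grip_width": opening from 0.0 (shut) to 1.0 (fully open).
Only numpy, scipy, OpenCV 4.12 (cv2) and the standard library are available. Lean on these libraries where they do the work, as an engineer would, in place of code of your own. Each camera call takes 0.05 s, during which the arm holds its last target.

## Working session

There is one attempt and no reset: what is moved stays moved. The work goes in short steps, Python scripts to look and compute and a shell command to move; the robot and the scene stay as the last step left them, time stands still between calls to the robot, and variables do not carry over. Pictures are saved under pics/ and viewed, and the job is handed in when it is done.

```bash
mkdir -p pics; ls; python3 - <<'E'
from cell import r, viewer
import cv2, numpy as np
np.set_printoptions(precision=4,suppress=True)
print(r.sense())
for n in("scene","top"):
    im=viewer.read_camera(n); cv2.imwrite(f"pics/{n}0.png",im[:,:,::-1])
    print(n,viewer.get_calibration(n))
E
```

```text
pics
{'t': 0.0, 'joints': array([ 1.2132,  0.6293,  0.0385,  1.5183, -0.027 ,  0.9963, -0.02  ]), 'qvel': array([-0.0009, -0.0011, -0.0007,  0.0003, -0.0019,  0.0002, -0.0015]), 'joint_torque': array([  0.0003, -54.9719,   1.1433, -18.6628,  -0.0523,   0.0237,
         0.0002]), 'tcp_pos': array([ 0.1868, -0.6219,  0.1647]), 'tcp_rot': array([ 3.1415,  0.0018, -1.279 ]), 'ft_force': array([-0.6535, -0.2091,  0.7137]), 'wrist_torque': array([ 0.0312, -0.023 ,  0.0591]), 'grip_width': 1.002569209562458}
scene {'fx': 503.7033737476062, 'fy': 503.7033737476062, 'cx': 316.00603534283624, 'cy': 198.20336084415368, 'R': array([[-0.0938,  0.9954,  0.0181],
       [ 0.5185,  0.0643, -0.8526],
       [-0.8499, -0.0706, -0.5222]]), 't': array([ 0.0681, -0.1562,  1.7184])}
top {'fx': 409.6331733839456, 'fy': 409.6331733839456, 'cx': 318.6618194884582, 'cy': 195.48335765688142, 'R': array([[ 0.0184, -0.9994,  0.0282],
       [-0.9907, -0.022 , -0.1344],
       [ 0.1349, -0.0254, -0.9905]]), 't': array([-0.0345,  0.5629,  1.0067])}
```

View pics/scene0.png

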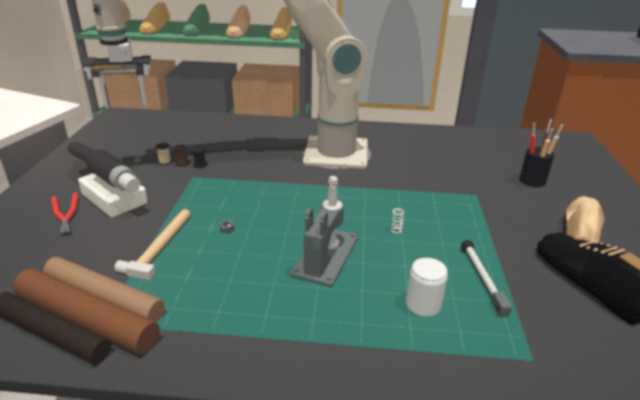

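View pics/top0.png

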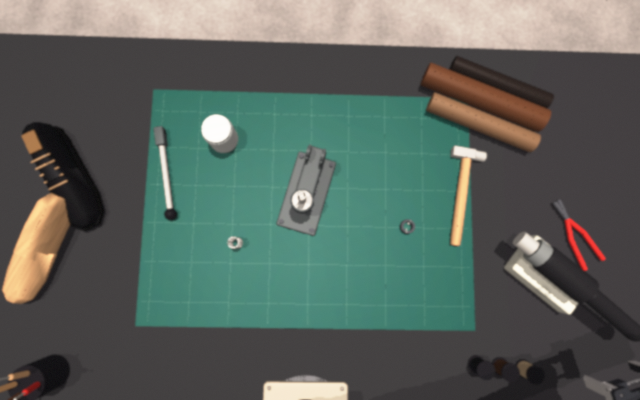

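The top view shows the spring at about (235,243), the collar at (407,227), the rod at (302,200), the tin at (219,133), the lever at (166,172) and the hammer at (463,195). I'll enlarge the three that matter.

```bash
python3 - <<'E'
import cv2,numpy as np
s=cv2.imread('pics/scene0.png');t=cv2.imread('pics/top0.png')
def c(im,x,y,w=40,h=40,k=8): return cv2.resize(im[y-h//2:y+h//2,x-w//2:x+w//2],None,fx=k,fy=k,interpolation=cv2.INTER_CUBIC)
cv2.imwrite('pics/c1.png',np.vstack([np.hstack([c(t,235,243,32,32),c(t,407,227,32,32),c(t,302,200,32,32)]),np.hstack([c(s,398,221,32,32),c(s,227,226,32,32),c(s,333,195,32,32)])]))
E
```

```text
(no output)
```

View pics/c1.png

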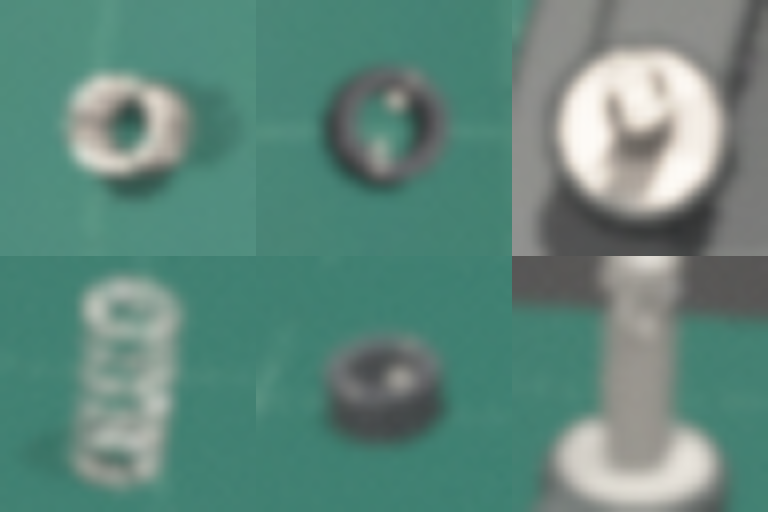

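```bash
cat > h.py <<'E'
import cv2,numpy as np
from cell import r, viewer
np.set_printoptions(precision=4,suppress=True)
CAL={n:viewer.get_calibration(n) for n in("scene","top")}
def P(n):
    c=CAL[n];K=np.array([[c['fx'],0,c['cx']],[0,c['fy'],c['cy']],[0,0,1]])
    return K@np.hstack([c['R'],np.reshape(c['t'],(3,1))])
def proj(n,X):
    X=np.atleast_2d(X);q=np.c_[X,np.ones(len(X))]@P(n).T
    return q[:,:2]/q[:,2:]
def tri(top,scene):
    X=cv2.triangulatePoints(P('top'),P('scene'),np.array(top,float).reshape(2,1),np.array(scene,float).reshape(2,1)).ravel()
    X=X[:3]/X[3]; return X, proj('top',X)[0]-top, proj('scene',X)[0]-scene
def onplane(n,uv,z):
    c=CAL[n];R=c['R'];C=-R.T@c['t'];d=R.T@np.array([(uv[0]-c['cx'])/c['fx'],(uv[1]-c['cy'])/c['fy'],1])
    return C+d*(z-C[2])/d[2]
def circ(c,rad,n=60):
    a=np.linspace(0,2*np.pi,n);return np.c_[c[0]+rad*np.cos(a),c[1]+rad*np.sin(a),c[2]+0*a]
def crop(im,x,y,w,h,k,curves=(),n=None):
    x0=int(x-w/2);y0=int(y-h/2)
    o=cv2.resize(im[y0:y0+h,x0:x0+w],None,fx=k,fy=k,interpolation=cv2.INTER_CUBIC)
    for pts,col in curves:
        q=((proj(n,pts)-[x0,y0]+.5)*k).round().astype(np.int32)
        cv2.polylines(o,[q.reshape(-1,1,2)],False,col,1)
    return o
def grab(n,k=1): return np.mean([viewer.read_camera(n).astype(float) for _ in range(k)],0).astype(np.uint8)[:,:,::-1].copy()
E
python3 - <<'E'
from h import *
for n in CAL: print(n,-CAL[n]['R'].T@CAL[n]['t'])
f=lambda o,p:(o[0]+p[0]/8-.5,o[1]+p[1]/8-.5)
ts=(219,227);tc=(391,211);tr=(286,184);ss=(382,205);sc=(211,210);sr=(317,179)
print('spring top',tri(f(ts,(113,125)),f(ss,(131,305))))
print('spring bot',tri(f(ts,(144,130)),f(ss,(117,465))))
print('collar top',tri(f(tc,(131,127)),f(sc,(128,372))if 0 else f(sc,(384-256,372-256))))
print('boss',onplane('top',f(tr,(128,130)),.13),onplane('scene',f(sr,(638-512,460-256)),.13))
print('collar pl',onplane('top',f(tc,(131,127)),.02),onplane('scene',f(sc,(128,116)),.02))
print('spring pl',onplane('top',f(ts,(113,125)),.06),onplane('scene',f(ss,(131,49)),.06))
E
```

```text
scene [1.5478 0.0635 0.7629]
top [0.4224 0.0035 1.0738]
spring top (array([ 0.4425,  0.1979, -0.0383]), array([2.1083, 0.0663]), array([ 1.4072, -0.1327]))
spring bot (array([ 0.4422,  0.1997, -0.1065]), array([1.7752, 0.0519]), array([ 1.2246, -0.1062]))
collar top (array([ 0.4909, -0.2554,  0.0171]), array([ 0.5645, -0.0764]), array([0.3698, 0.079 ]))
boss [0.5401 0.0189 0.13  ] [0.5392 0.0186 0.13  ]
collar pl [ 0.4905 -0.2532  0.02  ] [ 0.4948 -0.2552  0.02  ]
spring pl [0.4408 0.1859 0.06  ] [0.439  0.1843 0.06  ]
```

```bash
cat > ov.py <<'E'
from h import *
import sys
t=cv2.imread('pics/top0.png');s=cv2.imread('pics/scene0.png')
f=lambda o,p:(o[0]+p[0]/8-.5,o[1]+p[1]/8-.5)
print('spring top',tri(f((219,227),(113,125)),f((382,205),(131,49))),'bot',tri(f((219,227),(144,130)),f((382,205),(117,209))))
sp=np.array([.4400,.1855,0]);co=np.array([.4925,-.2545,0]);ro=np.array([.5397,.0188,0])
R=(0,0,255);Y=(0,255,255)
z=lambda p,h:p+[0,0,h]
cs=[(circ(z(sp,.06),.014),R),(circ(z(sp,0),.014),Y)]
cc=[(circ(z(co,.02),.018),R),(circ(z(co,.02),.01225),R),(circ(co,.018),Y)]
cr=[(circ(z(ro,.202),.01),R),(circ(z(ro,.13),.028),Y),(circ(z(ro,.13),.01),Y)]
o=np.vstack([np.hstack([crop(im,*proj(n,p)[0],32,32,8,c,n) for p,c in((z(sp,.03),cs),(z(co,.01),cc),(z(ro,.165),cr))]) for n,im in(('top',t),('scene',s))])
cv2.imwrite('pics/ov1.png',o)
E
python3 ov.py
```

```text
spring top (array([0.4407, 0.1847, 0.0612]), array([0.3904, 0.0159]), array([ 0.2459, -0.0225])) bot (array([ 0.4404,  0.1863, -0.0018]), array([0.2277, 0.0086]), array([ 0.1485, -0.0126]))
```

View pics/ov1.png

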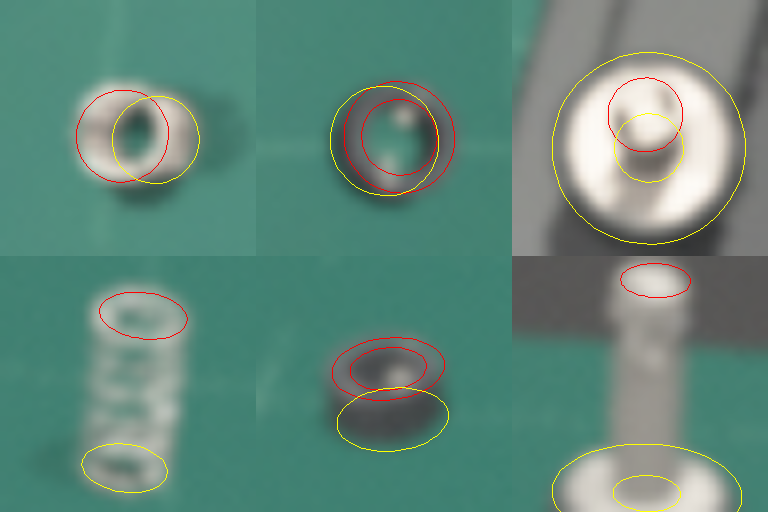

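```bash
python3 - <<'E'
from h import *
t=grab('top',4);s=grab('scene',4)
cv2.imwrite('pics/tavg.png',t);cv2.imwrite('pics/savg.png',s)
def st(o,lo=2,hi=98):
    o=o.astype(float);a,b=np.percentile(o,[lo,hi]);return np.clip((o-a)/(b-a)*255,0,255).astype(np.uint8)
a=st(crop(t,301,197,16,16,24));b=st(crop(t,407,227,16,16,24))
c=st(crop(s,333,192,16,32,12));d=st(crop(s,227,226,16,16,12));e=st(crop(t,235,243,16,16,12))
c=np.hstack([c,np.vstack([d,e])])
g=a.copy();
g=st(np.clip(crop(t,301,197,16,16,24).astype(float),150,255))
cv2.imwrite('pics/z.png',np.hstack([a,b])); cv2.imwrite('pics/z2.png',np.hstack([c,g]))
E
```

```text
(no output)
```

View pics/z.png

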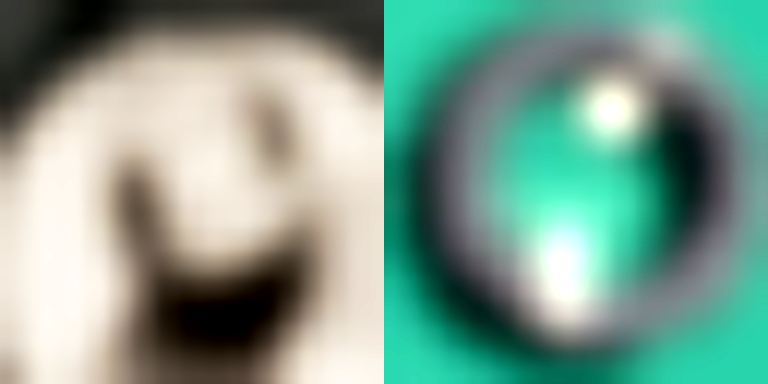

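View pics/z2.png

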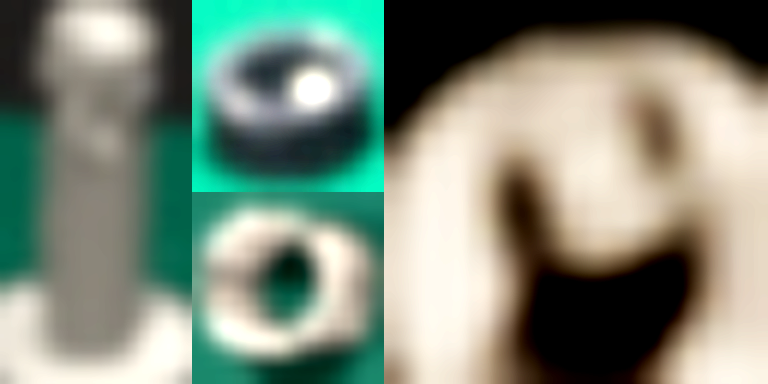

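```bash
python3 - <<'E'
from h import *
f=lambda o,p:(o[0]+p[0]/24-.5,o[1]+p[1]/24-.5)
a=onplane('top',f((293,189),(135,190)),.202);b=onplane('top',f((293,189),(270,130)),.202)
print('rod',(a+b)/2,np.degrees(np.arctan2(*(a-b)[1::-1])))
a=onplane('top',f((399,219),(612-384,105)),.02);b=onplane('top',f((399,219),(566-384,285)),.02)
print('col',(a+b)/2,np.linalg.norm(a-b),np.degrees(np.arctan2(*(a-b)[1::-1])))
E
python3 -m crank '[[[0,0,0],[0,0,50],1],[[0,0,0],[22,40,18],1],[[0,0,0],[22,40,18],1],[[0,0,0],[22,40,18],1],[[0,0,0],[22,40,0],1],[[0,0,0],[22,40,0],1],[[0,0,0],[22,40,0],1],[[0,0,0],[22,40,0],1],[[0,0,0],[22,40,0],1],[[0,0,0],[22,40,0],1],[[0,0,0],[22,40,0],1],[[0,0,0],[22,40,0],1]]' 5
```

```text
rod [0.5411 0.0192 0.202 ] 115.47040295124201
col [ 0.4898 -0.2536  0.02  ] 0.020165350415882313 -14.936496612635766
t: 1.7
tcp_pos: [0.4303, -0.1726, 0.2744]
tcp_rot: [-3.139, -0.009, -1.294]
ft_force: [0.5, -1.2, -0.2]
grip_width: 1.001
```

```bash
python3 -m crank '[[[0,0,0],[22,38,0],1],[[0,0,0],[22,38,0],1],[[0,0,0],[22,38,0],1],[[0,0,0],[22,38,0],1],[[0,0,0],[22,38,0],1],[[0,0,0],[0,0,0],0.3],[[0,0,0],[0,0,0],0.3]]'
```

```text
t: 2.4
tcp_pos: [0.5458, 0.0338, 0.2759]
tcp_rot: [-3.133, -0.008, -1.283]
ft_force: [-0.0, -1.0, -0.5]
grip_width: 0.866
```

```bash
python3 -m crank '[[[0,0,0],[-5,-15,-10],0.1],[[0,0,0],[0,0,0],0.1],[[0,0,0],[0,0,-40],0.1],[[0,0,0],[0,0,-38],0.1],[[0,0,0],[0,0,0],0.1]]'; python3 - <<'E'
from h import *
s=r.sense();print(s['joints'],s['tcp_rot'])
t=grab('top');c=grab('scene')
cv2.imwrite('pics/a1.png',np.hstack([crop(t,300,195,60,60,6),crop(c,333,180,60,60,6)]))
E
```

```text
t: 2.9
tcp_pos: [0.5416, 0.0148, 0.189]
tcp_rot: [-3.127, -0.01, -1.29]
ft_force: [-0.5, 0.3, 0.3]
grip_width: 0.551
[ 0.0617  0.4413 -0.2111  1.806   0.1257  0.8906 -1.4974] [-3.1269 -0.0103 -1.29  ]
```

View pics/a1.png

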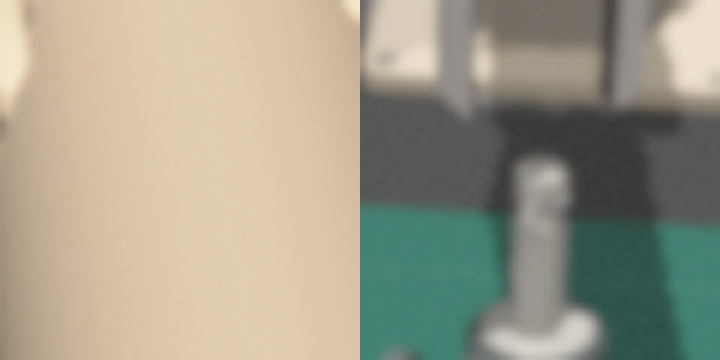

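```bash
python3 - <<'E'
from h import *
s=r.sense();p=s['tcp_pos'];print(p, proj('scene',p),proj('scene',[.541,.019,.202]),proj('scene',[.541,.019,.130]))
c=grab('scene');t=grab('top')
cv2.imwrite('pics/a2.png',crop(c,333,140,160,120,5));cv2.imwrite('pics/a3.png',t)
E
```

```text
[0.5452 0.0154 0.193 ] [[331.6312 182.0144]] [[333.4663 177.7743]] [[332.3625 204.4192]]
```

View pics/a2.png

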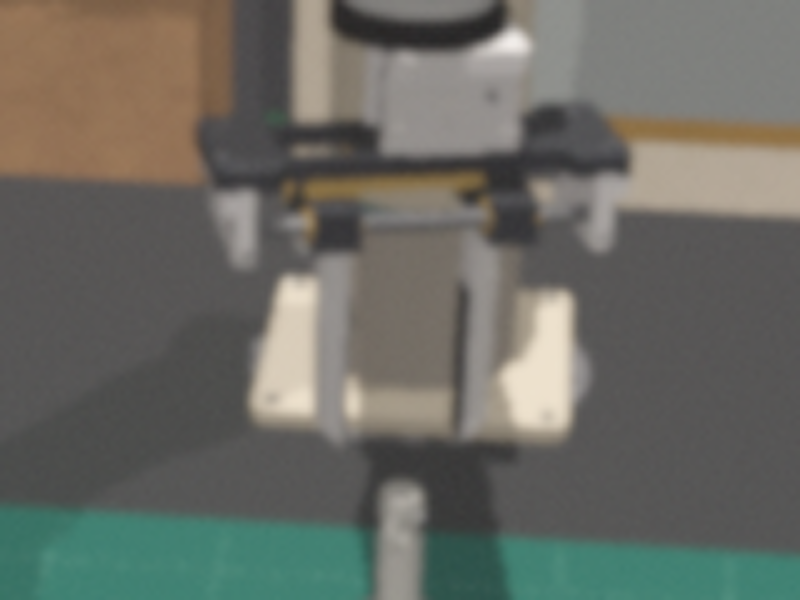

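View pics/a3.png

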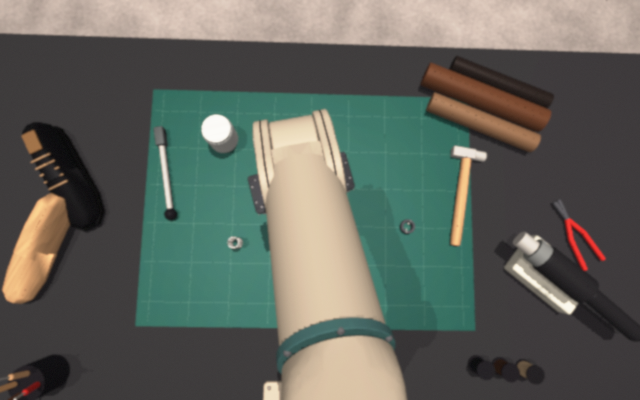

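```bash
python3 - <<'E'
from h import *
p=[.1868,-.6219,.1647]
print(proj('scene',p))
for i in range(4):
    s=r.sense();print(s['t'],s['tcp_pos'],s['tcp_rot'],s['ft_force']);viewer.read_camera('top')
s0=cv2.imread('pics/scene0.png');cv2.imwrite('pics/a4.png',crop(s0,115,80,100,80,7))
E
```

```text
[[128.2939 118.6003]]
3.1 [0.5466 0.016  0.1942] [-3.116  -0.0124 -1.2891] [ 0.3401 -0.9304 -0.5174]
3.15 [0.5466 0.0161 0.1942] [-3.1158 -0.0125 -1.2889] [-0.3312 -0.321   1.0326]
3.2 [0.5464 0.0161 0.194 ] [-3.1161 -0.0125 -1.2888] [-0.4423  0.186  -0.141 ]
3.25 [0.5462 0.0161 0.1938] [-3.1165 -0.0124 -1.2886] [ 0.1418 -0.0836 -0.2823]
```

View pics/a4.png

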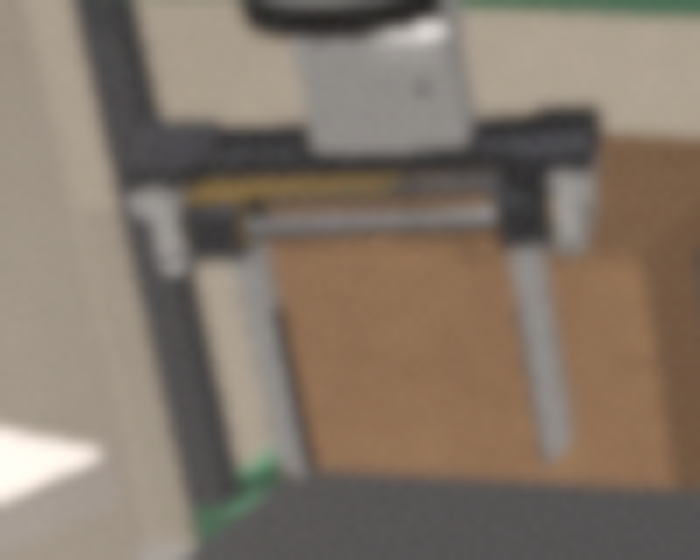

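```bash
python3 - <<'E'
from h import *
for p in ([.1868,-.6219,.1647],[.1868,-.6219,.2047],[.5462,.016,.3],[.5462,.016,.194]): print(proj('top',p),proj('scene',p))
s0=cv2.imread('pics/top0.png');a3=cv2.imread('pics/a3.png');cv2.imwrite('pics/a5.png',np.hstack([crop(s0,590,360,98,80,4),crop(a3,300,180,100,80,4)]))
E
```

```text
[[594.247  366.5397]] [[128.2939 118.6003]]
[[607.7153 371.9543]] [[125.9176 106.0107]]
[[301.9313 185.6056]] [[333.5672 139.5035]]
[[302.5316 193.3461]] [[331.8842 181.8518]]
```

View pics/a5.png

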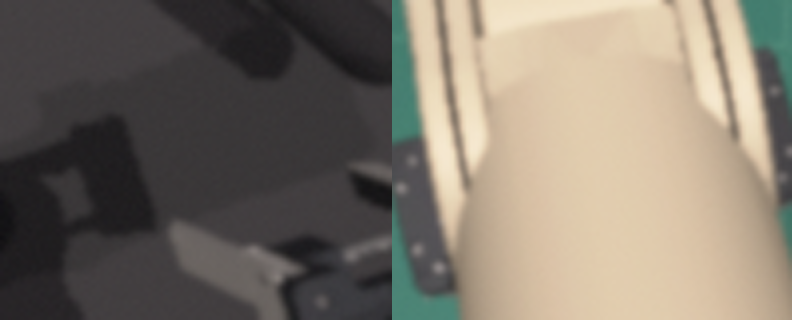

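```bash
python3 - <<'E'
from h import *
print(tri((584.2,375.8),(143.8,105.2)))
d=np.array([np.cos(-1.279),np.sin(-1.279),0])*.053
for sg in(1,-1):
  for z in(.165,.205):
    p=np.array([.1868,-.6219,z])+sg*d;print(sg,z,proj('top',p),proj('scene',p))
E
```

```text
(array([ 0.1794, -0.5699,  0.2073]), array([-0.1557,  0.042 ]), array([-0.07  , -0.0322]))
1 0.165 [[616.8435 359.4785]] [[109.7536 119.5616]]
1 0.205 [[631.3191 364.5438]] [[107.1017 106.9047]]
-1 0.165 [[571.6725 373.7324]] [[146.5715 117.4658]]
-1 0.205 [[584.1361 379.5092]] [[144.4633 104.9375]]
```

```bash
python3 -m crank '[[[0,0,0],[-5,3,0],-0.3],[[0,0,0],[0,0,0],-0.5],[[0,0,0],[0,0,0],-0.7],[[0,0,0],[0,0,0],-0.9],[[0,0,0],[0,0,0],-1],[[0,0,0],[0,0,0],-1],[[0,0,0],[0,0,0],-1]]' 4; python3 - <<'E'
from h import *
c=grab('scene');cv2.imwrite('pics/a6.png',crop(c,333,165,80,80,7))
E
```

```text
t: 4.0
tcp_pos: [0.5411, 0.0197, 0.1949]
tcp_rot: [-3.115, -0.013, -1.288]
ft_force: [-0.8, 0.4, -0.6]
grip_width: 0.012
```

View pics/a6.png

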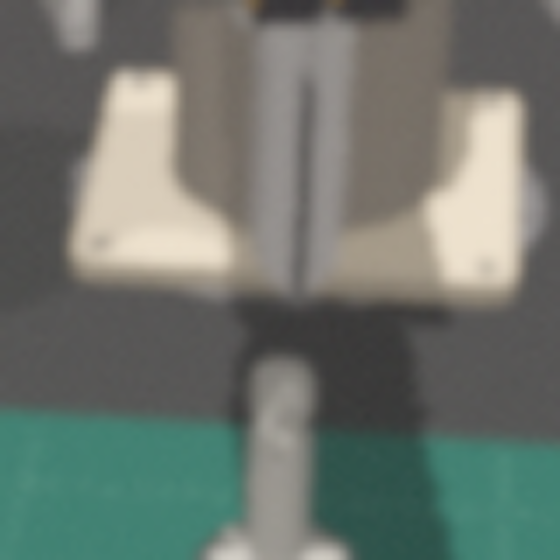

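The jaws shut on nothing. In the picture the tips are at about (335,167), while the reported TCP projects to (332,181). The initial pose, triangulated from two views, gives the same result: the real tips sit about 42 mm higher than reported. I'll open, go lower and touch the rod to confirm.

```bash
python3 -m crank '[[[0,0,0],[0,0,0],0.1],[[0,0,0],[0,0,0],0.1],[[0,0,0],[0,0,0],0.1],[[0,0,0],[0,0,0],0.1],[[1.5,-0.7,0],[0,0,-25],0.1],[[0,0,0],[0,0,-25],0.1],[[0,0,0],[0,0,0],0.1],[[0,0,0],[0,0,0],-0.2]]' 4; python3 - <<'E'
from h import *
print(r.sense()['tcp_pos'])
c=grab('scene');cv2.imwrite('pics/a7.png',crop(c,333,165,80,80,7))
E
```

```text
t: 4.85
tcp_pos: [0.5426, 0.0199, 0.145]
tcp_rot: [-3.092, 0.009, -1.288]
ft_force: [1.3, 0.5, 0.1]
grip_width: 0.499
[0.5426 0.0199 0.145 ]
```

View pics/a7.png

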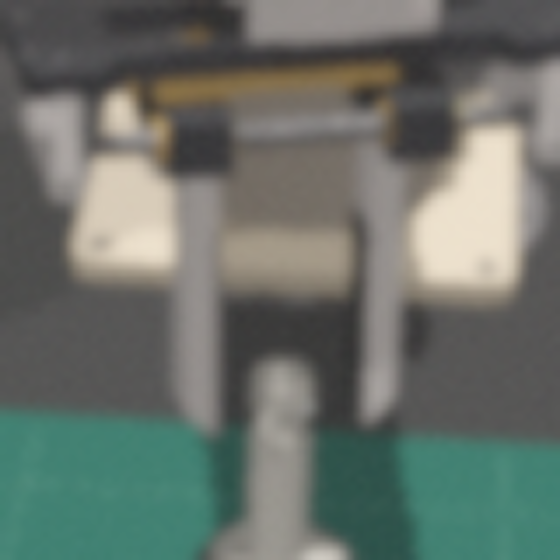

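```bash
cat >> h.py <<'E'
from scipy.spatial.transform import Rotation as Ro
def lev(yaw=None):
    s=r.sense();R=Ro.from_euler('xyz',s['tcp_rot']);y=s['tcp_rot'][2] if yaw is None else yaw
    d=(Ro.from_euler('xyz',[np.pi,0,y])*R.inv()).as_rotvec(degrees=True)
    print('t',s['t'],'tcp mm',(s['tcp_pos']*1000).round(1),'rpy',s['tcp_rot'],'F',s['ft_force'].round(1),'T',s['wrist_torque'].round(2),'gw',round(s['grip_width'],3),'levelrot',d.round(2),'q',s['joints'].round(2))
E
python3 -c "from h import *;lev()"
```

```text
t 4.9 tcp mm [542.5  20.  145. ] rpy [-3.0923  0.009  -1.288 ] F [-0.7 -0.1 -0.2] T [ 0.03  0.05 -0.  ] gw 0.458 levelrot [-1.29  2.57  0.01] q [ 0.08  0.48 -0.22  1.89  0.12  0.74 -1.49]
```

```bash
python3 -m crank '[[[-1.3,2.6,0],[0,0,0],0],[[0,0,0],[0,0,0],0],[[0,0,0],[0,0,0],0]]' 4; python3 -c "from h import *;lev()"
```

```text
t: 5.2
tcp_pos: [0.5441, 0.0202, 0.148]
tcp_rot: [-3.139, -0.001, -1.288]
ft_force: [0.5, -0.5, 1.4]
grip_width: 0.494
t 5.2 tcp mm [544.1  20.2 148. ] rpy [-3.1388 -0.0014 -1.2881] F [ 0.5 -0.5  1.4] T [0.02 0.04 0.03] gw 0.494 levelrot [ 0.03  0.17 -0.  ] q [ 0.05  0.5  -0.2   1.83  0.13  0.82 -1.51]
```

Now I close gently on the rod.

```bash
python3 -m crank '[[[0,0,0],[-2,0,0],-0.3],[[0,0,0],[0,0,0],-0.4],[[0,0,0],[0,0,0],-0.5],[[0,0,0],[0,0,0],-0.6],[[0,0,0],[0,0,0],-0.8]]' 4; python3 -c "from h import *;lev()"
```

```text
t: 5.7
tcp_pos: [0.5421, 0.0184, 0.1493]
tcp_rot: [-3.135, -0.003, -1.289]
ft_force: [0.5, 0.3, -0.9]
grip_width: 0.202
t 5.7 tcp mm [542.1  18.4 149.3] rpy [-3.1355 -0.0034 -1.2891] F [ 0.5  0.3 -0.9] T [-0.03 -0.21  0.04] gw 0.202 levelrot [ 0.09  0.39 -0.  ] q [ 0.05  0.5  -0.2   1.84  0.14  0.81 -1.51]
```

```bash
python3 -m crank '[[[0,0,0],[0,0,0],0],[[0,0,0],[0,0,0],0],[[0,0,8],[0,0,0],0],[[0,0,8],[0,0,0],0],[[0,0,8],[0,0,0],0],[[0,0,8],[0,0,0],0],[[0,0,8],[0,0,0],0],[[0,0,8],[0,0,0],0],[[0,0,8],[0,0,0],0],[[0,0,8],[0,0,0],0],[[0,0,8],[0,0,0],0],[[0,0,8],[0,0,0],0]]' 4; python3 -c "from h import *;lev(.2825)"
```

```text
t: 6.9
tcp_pos: [0.5405, 0.0215, 0.1493]
tcp_rot: [-3.135, -0.0, 0.165]
ft_force: [0.9, 0.2, -1.0]
grip_width: 0.497
t 6.9 tcp mm [540.5  21.5 149.3] rpy [-3.1351 -0.0003  0.1653] F [ 0.9  0.2 -1. ] T [-0.03 -0.15  0.02] gw 0.497 levelrot [-0.37 -0.06  6.72] q [ 0.32  0.55 -0.61  1.83  0.39  0.88 -0.31]
```

```bash
python3 -m crank '[[[-0.4,0,0],[0,-2,0],-0.3],[[0,0,0],[0,0,0],-0.4],[[0,0,0],[0,0,0],-0.5],[[0,0,0],[0,0,0],-0.6],[[0,0,0],[0,0,0],-0.8]]' 4; python3 -c "from h import *;lev(.2825)"
```

```text
t: 7.4
tcp_pos: [0.5407, 0.0197, 0.1491]
tcp_rot: [3.141, 0.001, 0.158]
ft_force: [1.0, -0.5, -0.2]
grip_width: 0.21
t 7.4 tcp mm [540.7  19.7 149.1] rpy [3.1413 0.0006 0.1575] F [ 1.  -0.5 -0.2] T [-0.04 -0.22  0.01] gw 0.21 levelrot [ 0.02 -0.03  7.16] q [ 0.31  0.55 -0.61  1.83  0.4   0.88 -0.32]
```

```bash
python3 -m crank '[[[0,0,0],[0,0,0],0.2],[[0,0,0],[0,0,0],0.2],[[0,0,0],[0,0,35],0.2],[[0,0,0],[0,0,30],0.2],[[0,0,0],[-25,41,0],0.2],[[0,0,0],[-25,41,0],0.2],[[0,0,0],[-25,41,0],0.2],[[0,0,0],[-25,41,-10],0.2],[[0,0,0],[0,0,-30],0.2],[[0,0,0],[0,0,-40],0.2],[[0,0,0],[0,0,-40],0.2],[[0,0,0],[0,0,0],0.2]]' 4; python3 -c "from h import *;lev()"
```

```text
t: 8.6
tcp_pos: [0.4372, 0.191, 0.0962]
tcp_rot: [-3.138, -0.007, 0.152]
ft_force: [0.1, -0.9, 0.4]
grip_width: 0.599
t 8.6 tcp mm [437.2 191.   96.2] rpy [-3.1378 -0.0074  0.1525] F [ 0.1 -0.9  0.4] T [-0.1  -0.09 -0.04] gw 0.599 levelrot [-0.28  0.39 -0.  ] q [-0.07  0.54 -0.58  2.06  0.48  0.66 -0.81]
```

```bash
python3 -m crank '[[[-0.3,0.4,0],[3,-5,-10],0.2],[[0,0,0],[0,0,-40],0.2],[[0,0,0],[0,0,-15],0.2],[[0,0,0],[0,0,0],0.2]]' 4; python3 - <<'E'
from h import *
lev();c=grab('scene');t=grab('top');cv2.imwrite('pics/b1.png',np.hstack([crop(c,398,215,60,60,6),crop(t,235,243,60,60,6)]))
E
```

```text
t: 9.0
tcp_pos: [0.4465, 0.1866, 0.0336]
tcp_rot: [-3.141, -0.008, 0.149]
ft_force: [0.2, 0.6, 0.4]
grip_width: 0.599
t 9.0 tcp mm [446.5 186.6  33.6] rpy [-3.1411 -0.0084  0.1494] F [0.2 0.6 0.4] T [-0.04 -0.09  0.01] gw 0.599 levelrot [-0.1   0.47 -0.  ] q [-0.13  0.65 -0.48  2.09  0.59  0.53 -0.89]
```

View pics/b1.png

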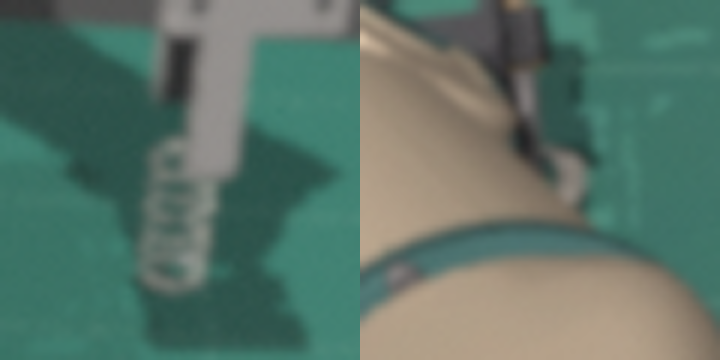

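```bash
python3 - <<'E'
from h import *
print(proj('scene',[[.4465+.035,.1866+.005,.0336+.042],[.4403,.1855,.06]]), 'obs finger',368+213/6-.5,185+178/6-.5,'spring',368+175/6-.5,185+148/6-.5)
E
```

```text
[[402.23   214.7693]
 [398.3726 210.9368]] obs finger 403.0 214.16666666666666 spring 396.6666666666667 209.16666666666666
```

```bash
python3 -m crank '[[[-0.1,0.4,0],[-6,-3,0],0],[[0,0,0],[0,0,-20],0],[[0,0,0],[0,0,-20],0],[[0,0,0],[0,0,0],0]]' 4; python3 - <<'E'
from h import *
lev();c=grab('scene');cv2.imwrite('pics/b2.png',crop(c,398,215,60,60,8))
E
```

```text
t: 9.5
tcp_pos: [0.4454, 0.1848, -0.0002]
tcp_rot: [-3.139, -0.013, 0.146]
ft_force: [0.1, -0.1, -0.4]
grip_width: 0.499
t 9.5 tcp mm [445.4 184.8  -0.2] rpy [-3.1387 -0.013   0.1465] F [ 0.1 -0.1 -0.4] T [-0.08 -0.    0.02] gw 0.499 levelrot [-0.27  0.71 -0.  ] q [-0.18  0.7  -0.41  2.12  0.65  0.43 -0.95]
```

View pics/b2.png

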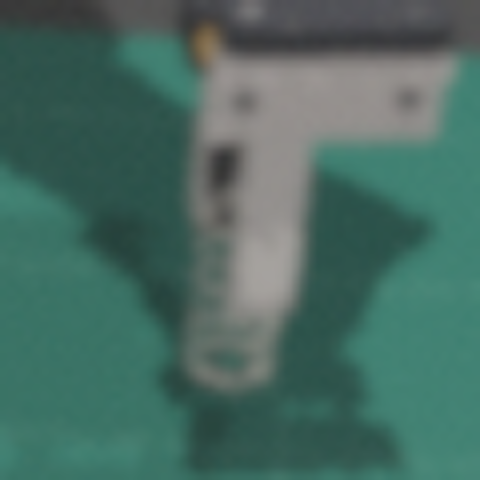

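```bash
python3 -m crank '[[[-0.3,0.7,0],[-5,-3,-12],-0.2],[[0,0,0],[0,0,-1],-0.2],[[0,0,0],[0,0,0],-0.3],[[0,0,0],[0,0,0],-0.5],[[0,0,0],[0,0,0],-0.6],[[0,0,0],[0,0,0],-0.7]]' 12; python3 - <<'E'
from h import *
lev();c=grab('scene');cv2.imwrite('pics/b3.png',crop(c,398,215,60,60,8))
E
```

```text
t: 10.15
tcp_pos: [0.4429, 0.1829, -0.0097]
tcp_rot: [-3.14, -0.006, 0.146]
ft_force: [0.6, -0.2, -1.2]
grip_width: 0.29
t 10.15 tcp mm [442.9 182.9  -9.7] rpy [-3.1403 -0.0058  0.1456] F [ 0.6 -0.2 -1.2] T [-0.04 -0.1   0.03] gw 0.29 levelrot [-0.12  0.31 -0.  ] q [-0.19  0.71 -0.39  2.12  0.67  0.42 -0.96]
```

View pics/b3.png

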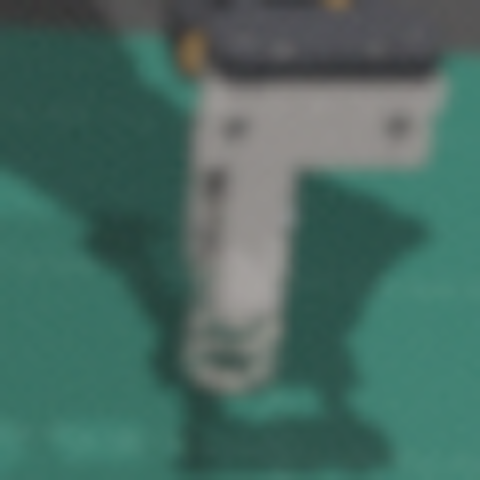

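```bash
python3 -m crank '[[[0,0,0],[0,0,15],-0.7],[[0,0,0],[0,0,40],-0.7],[[0,0,0],[0,0,40],-0.7],[[0,0,0],[0,0,40],-0.7],[[0,0,0],[0,0,40],-0.7],[[0,0,0],[0,0,40],-0.7],[[0,0,0],[24,-40,20],-0.7],[[0,0,0],[24,-40,0],-0.7],[[0,0,0],[20,-33,0],-0.7],[[0,0,0],[15,-25,0],-0.7],[[0,0,0],[0,0,0],-0.7]]' 12; python3 - <<'E'
from h import *
lev();c=grab('scene');cv2.imwrite('pics/b4.png',crop(c,333,165,80,80,7))
E
```

```text
t: 11.3
tcp_pos: [0.5244, 0.0408, 0.2363]
tcp_rot: [3.14, -0.008, 0.153]
ft_force: [-0.0, -0.7, -0.3]
grip_width: 0.289
t 11.3 tcp mm [524.4  40.8 236.3] rpy [ 3.1399 -0.0077  0.1532] F [-0.  -0.7 -0.3] T [ 0.04 -0.08 -0.03] gw 0.289 levelrot [0.03 0.45 0.  ] q [ 0.34  0.43 -0.68  1.76  0.31  1.05 -0.3 ]
```

View pics/b4.png

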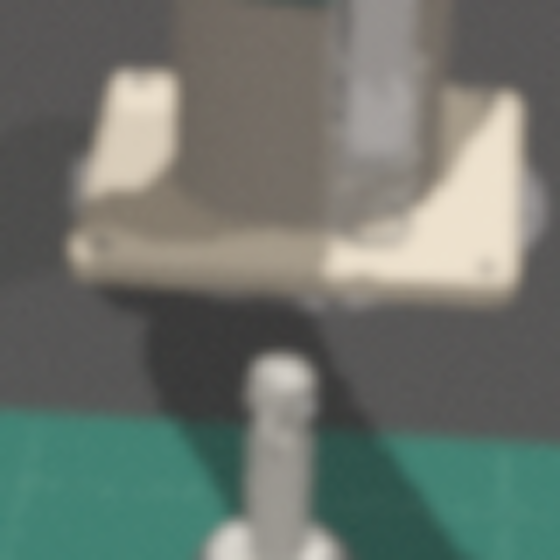

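```bash
python3 -m crank '[[[0,0.4,0],[17,-23,-10],-0.7],[[0,0,0],[0,0,-10],-0.7],[[0,0,0],[0,0,0],-0.7],[[0,0,0],[0,0,0],-0.7]]' 12; python3 - <<'E'
from h import *
lev();c=grab('scene',2);cv2.imwrite('pics/b5.png',crop(c,333,175,60,60,9))
E
```

```text
t: 11.75
tcp_pos: [0.538, 0.025, 0.2161]
tcp_rot: [-3.138, 0.001, 0.163]
ft_force: [0.3, -0.1, -0.6]
grip_width: 0.284
t 11.75 tcp mm [538.   25.  216.1] rpy [-3.1379  0.001   0.1626] F [ 0.3 -0.1 -0.6] T [-0.03 -0.07 -0.03] gw 0.284 levelrot [-0.2  -0.09  0.  ] q [ 0.36  0.48 -0.67  1.75  0.34  1.03 -0.27]
```

View pics/b5.png

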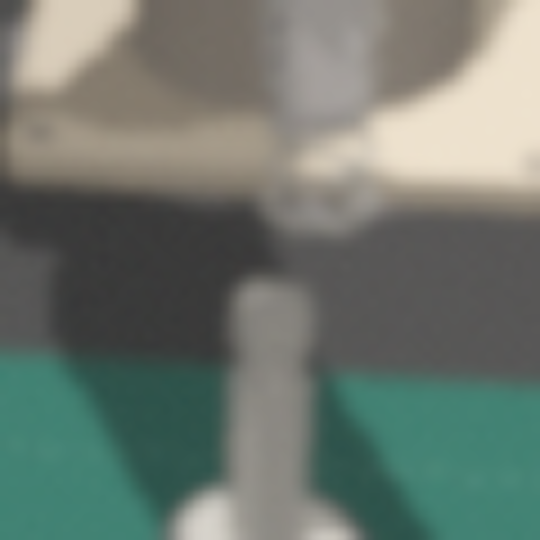

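```bash
python3 - <<'E'
from h import *
print(proj('scene',[[.538,.025,.2258],[.538,.029,.2258],[.541,.0181,.202]]))
E
```

```text
[[336.5737 168.119 ]
 [338.3363 168.2252]
 [333.0736 177.7501]]
```

```bash
python3 -m crank '[[[-0.2,0,0],[3,-10,-10],-0.7],[[0,0,0],[0,0,-2],-0.7],[[0,0,0],[0,0,0],-0.7],[[0,0,0],[0,0,0],-0.7]]' 12; python3 - <<'E'
from h import *
lev();c=grab('scene',2);cv2.imwrite('pics/b6.png',crop(c,333,175,40,40,14))
E
```

```text
t: 12.25
tcp_pos: [0.5411, 0.0157, 0.2043]
tcp_rot: [3.141, -0.0, 0.165]
ft_force: [0.1, 0.2, -0.1]
grip_width: 0.287
t 12.25 tcp mm [541.1  15.7 204.3] rpy [ 3.1411 -0.0001  0.1652] F [ 0.1  0.2 -0.1] T [-0.01 -0.12 -0.01] gw 0.287 levelrot [0.03 0.01 0.  ] q [ 0.36  0.49 -0.66  1.76  0.35  1.01 -0.27]
```

View pics/b6.png

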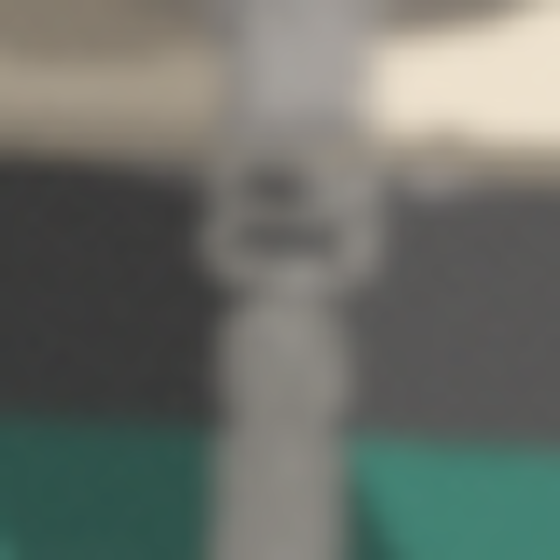

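```bash
python3 -m crank '[[[0,0,0],[0,-1.5,-5],-0.7],[[0,0,0],[0,0,-4],-0.7],[[0,0,0],[0,0,-2],-0.7],[[0,0,0],[0,0,-1],-0.7]]' 12; python3 - <<'E'
from h import *
lev();c=grab('scene',2);cv2.imwrite('pics/b7.png',crop(c,333,175,40,40,14))
E
```

```text
t: 12.75
tcp_pos: [0.5414, 0.0145, 0.1917]
tcp_rot: [3.141, -0.001, 0.166]
ft_force: [0.4, 0.1, -0.3]
grip_width: 0.285
t 12.75 tcp mm [541.4  14.5 191.7] rpy [ 3.1412 -0.0011  0.1655] F [ 0.4  0.1 -0.3] T [-0.06 -0.09  0.02] gw 0.285 levelrot [0.01 0.06 0.  ] q [ 0.36  0.51 -0.66  1.78  0.37  0.98 -0.28]
```

View pics/b7.png

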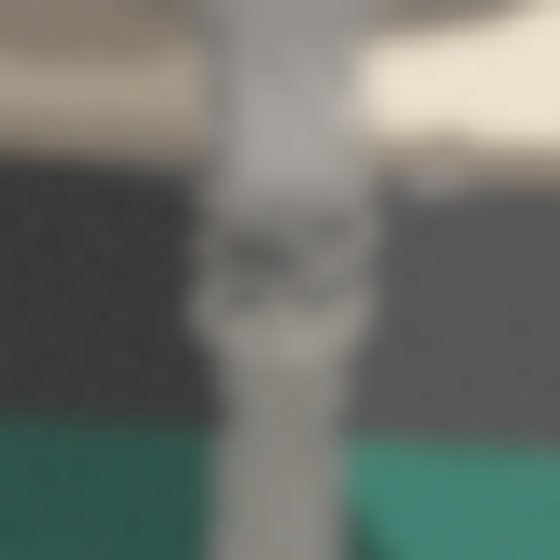

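```bash
python3 -m crank '[[[0,0,0],[0,0,-1.5],-0.7],[[0,0,0],[0,0,-1.5],-0.7]]' 12;python3 -m crank '[[[0,0,0],[0,0,-1.5],-0.7],[[0,0,0],[0,0,-1.5],-0.7]]' 12
```

```text
t: 13.05
tcp_pos: [0.5417, 0.0146, 0.1889]
tcp_rot: [3.141, -0.002, 0.166]
ft_force: [-0.3, 0.1, -0.1]
grip_width: 0.289
t: 13.25
tcp_pos: [0.5418, 0.0147, 0.1858]
tcp_rot: [3.141, -0.002, 0.166]
ft_force: [0.2, -0.0, -0.9]
grip_width: 0.287
```

```bash
python3 -m crank '[[[0,0,0],[0,0,-2],-0.7],[[0,0,0],[0,0,-2],-0.7]]' 12;python3 -c "from h import *;lev()"; python3 -m crank '[[[0,0,0],[0,0,-2],-0.7],[[0,0,0],[0,0,-1],-0.7]]' 12;python3 - <<'E'
from h import *
lev();c=grab('scene',2);cv2.imwrite('pics/b8.png',crop(c,333,175,40,40,14))
E
```

```text
t: 13.45
tcp_pos: [0.5418, 0.0147, 0.1815]
tcp_rot: [3.141, -0.002, 0.166]
ft_force: [-0.1, -0.5, 0.1]
grip_width: 0.285
t 13.45 tcp mm [541.8  14.7 181.5] rpy [ 3.1412 -0.0022  0.1657] F [-0.1 -0.5  0.1] T [-0.04 -0.08  0.04] gw 0.285 levelrot [0.   0.13 0.  ] q [ 0.35  0.52 -0.65  1.79  0.38  0.96 -0.29]
t: 13.65
tcp_pos: [0.5417, 0.0147, 0.178]
tcp_rot: [3.141, -0.002, 0.166]
ft_force: [-0.5, 0.4, 0.0]
grip_width: 0.288
t 13.65 tcp mm [541.7  14.7 178. ] rpy [ 3.1412 -0.0018  0.1657] F [-0.5  0.4  0. ] T [ 0.06 -0.07  0.01] gw 0.288 levelrot [0.01 0.11 0.  ] q [ 0.35  0.52 -0.65  1.8   0.38  0.95 -0.29]
```

View pics/b8.png

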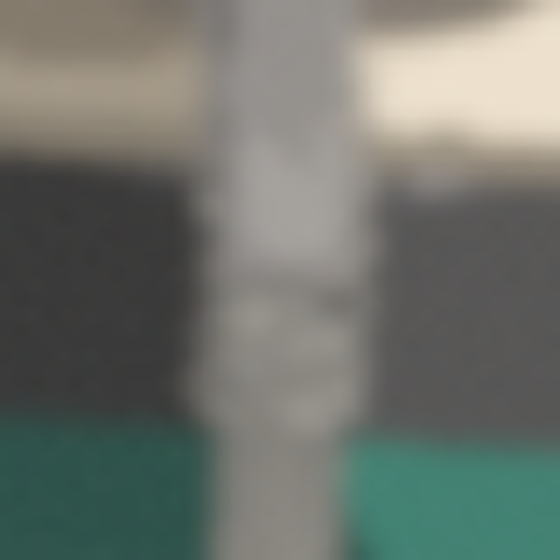

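```bash
python3 -m crank '[[[0,0,0],[0,0,-4],-0.7],[[0,0,0],[0,0,-4],-0.7],[[0,0,0],[0,0,-2],-0.7]]' 12;python3 -m crank '[[[0,0,0],[0,0,-4],-0.7],[[0,0,0],[0,0,-4],-0.7],[[0,0,0],[0,0,-2],-0.7]]' 12;python3 - <<'E'
from h import *
lev();c=grab('scene',2);cv2.imwrite('pics/b9.png',crop(c,333,180,50,50,11))
E
```

```text
t: 14.05
tcp_pos: [0.542, 0.0146, 0.1676]
tcp_rot: [3.141, -0.003, 0.166]
ft_force: [-0.1, -0.2, -0.7]
grip_width: 0.285
t: 14.35
tcp_pos: [0.5418, 0.0146, 0.1565]
tcp_rot: [3.141, -0.002, 0.166]
ft_force: [-0.1, 0.5, 0.1]
grip_width: 0.284
t 14.35 tcp mm [541.8  14.6 156.5] rpy [ 3.1412 -0.0022  0.1655] F [-0.1  0.5  0.1] T [-0.02 -0.14 -0.04] gw 0.284 levelrot [0.   0.13 0.  ] q [ 0.34  0.55 -0.63  1.82  0.4   0.9  -0.31]
```

View pics/b9.png

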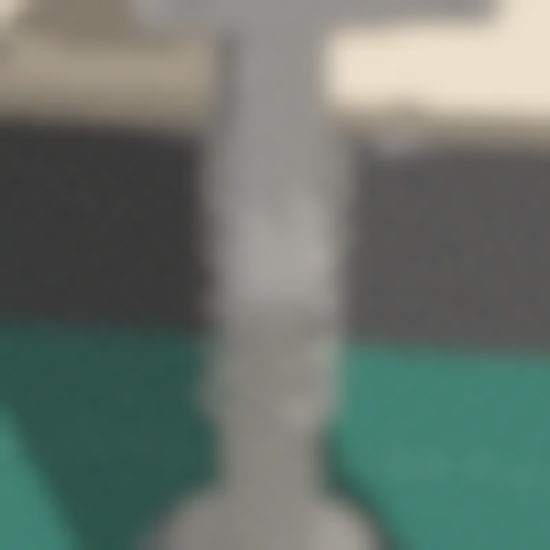

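```bash
python3 -m crank '[[[0,0,0],[0,0,-5],-0.7],[[0,0,0],[0,0,-5],-0.7],[[0,0,0],[0,0,-4],-0.7]]' 12;python3 -m crank '[[[0,0,0],[0,0,-5],-0.7],[[0,0,0],[0,0,-4],-0.7],[[0,0,0],[0,0,-2],-0.7]]' 12;python3 -c "from h import *;lev()"
```

```text
t: 14.75
tcp_pos: [0.5423, 0.0147, 0.1422]
tcp_rot: [3.141, -0.003, 0.165]
ft_force: [-0.7, -0.2, -0.5]
grip_width: 0.285
t: 15.05
tcp_pos: [0.5419, 0.0146, 0.1297]
tcp_rot: [3.141, -0.002, 0.165]
ft_force: [0.4, 0.0, -0.7]
grip_width: 0.287
t 15.05 tcp mm [541.9  14.6 129.7] rpy [ 3.1411 -0.0024  0.1655] F [ 0.4  0.  -0.7] T [-0.03 -0.14  0.05] gw 0.287 levelrot [0.   0.14 0.  ] q [ 0.32  0.58 -0.61  1.85  0.43  0.84 -0.34]
```

```bash
python3 -m crank '[[[0,0,0],[0,0,-4],-0.7],[[0,0,0],[0,0,-3],-0.7]]' 12;python3 -m crank '[[[0,0,0],[0,0,-2],-0.7],[[0,0,0],[0,0,-2],-0.7]]' 12;python3 - <<'E'
from h import *
lev();c=grab('scene',2);cv2.imwrite('pics/b10.png',crop(c,333,190,50,50,11))
E
```

```text
t: 15.25
tcp_pos: [0.5421, 0.0147, 0.1222]
tcp_rot: [3.141, -0.003, 0.165]
ft_force: [-0.6, 0.4, -0.8]
grip_width: 0.283
t: 15.45
tcp_pos: [0.5421, 0.0147, 0.1179]
tcp_rot: [3.141, -0.003, 0.166]
ft_force: [-0.5, -0.3, 2.3]
grip_width: 0.282
t 15.45 tcp mm [542.1  14.7 117.9] rpy [ 3.1411 -0.0026  0.1655] F [-0.5 -0.3  2.3] T [-0.04  0.13 -0.01] gw 0.282 levelrot [0.   0.15 0.  ] q [ 0.31  0.6  -0.6   1.86  0.45  0.82 -0.35]
```

View pics/b10.png

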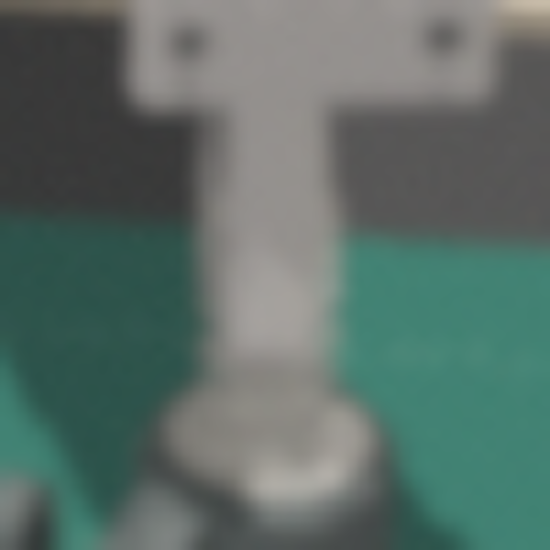

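```bash
python3 -m crank '[[[0,0,0],[0,0,0],-0.3],[[0,0,0],[0,0,0],-0.1],[[0,0,0],[0,0,0],0.0],[[0,0,0],[0,0,10],0.0],[[0,0,0],[0,0,30],0.0],[[0,0,0],[0,0,40],0.1],[[0,0,0],[0,0,40],0.1],[[0,0,0],[0,0,10],0.1],[[0,0,0],[0,0,0],0.1]]' 12;python3 - <<'E'
from h import *
lev();c=grab('scene',2);cv2.imwrite('pics/b11.png',crop(c,333,180,60,60,9))
E
```

```text
t: 16.45
tcp_pos: [0.541, 0.0155, 0.2551]
tcp_rot: [-3.141, -0.003, 0.167]
ft_force: [-0.9, -0.3, -0.4]
grip_width: 0.55
t 16.45 tcp mm [541.   15.5 255.1] rpy [-3.1409 -0.0029  0.1669] F [-0.9 -0.3 -0.4] T [-0.05 -0.12 -0.01] gw 0.55 levelrot [-0.06  0.16 -0.  ] q [ 0.39  0.44 -0.69  1.69  0.31  1.12 -0.22]
```

View pics/b11.png

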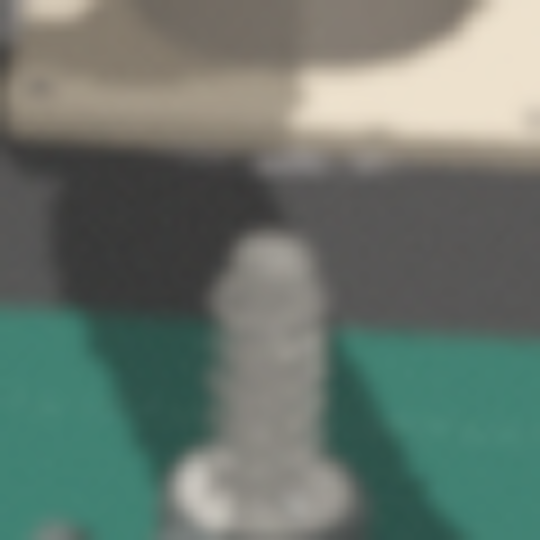

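The spring is threaded on the rod. Its foot is at the boss, near (270,465) in the crop, and the rod end shows above it at (272,245). Next is the collar.

```bash
python3 -m crank '[[[0,0,8],[-8,-44,0],0.2],[[0,0,8],[-8,-44,0],0.2],[[0,0,8],[-8,-44,0],0.2],[[0,0,8],[-8,-44,0],0.2],[[0,0,8],[-8,-44,0],0.2],[[0,0,0],[-8,-30,0],0.2],[[0,0,0],[0,0,-20],0.2],[[0,0,0],[0,0,-30],0.2],[[0,0,0],[0,0,-30],0.2],[[0,0,0],[0,0,0],0.2]]';python3 - <<'E'
from h import *
lev(.864)
t=grab('top',2);c=grab('scene',2)
cv2.imwrite('pics/c0.png',np.hstack([crop(t,407,227,60,60,6),crop(c,227,226,60,60,6)]))
E
```

```text
t: 17.55
tcp_pos: [0.4762, -0.2409, 0.1535]
tcp_rot: [-3.112, 0.01, 0.897]
ft_force: [-0.7, 1.3, 0.6]
grip_width: 0.598
t 17.55 tcp mm [ 476.2 -240.9  153.5] rpy [-3.1117  0.0102  0.8966] F [-0.7  1.3  0.6] T [-0.05 -0.15 -0.  ] gw 0.598 levelrot [-0.64 -1.69 -1.86] q [ 0.92  0.6  -0.79  1.81  0.5   0.98  0.81]
```

View pics/c0.png

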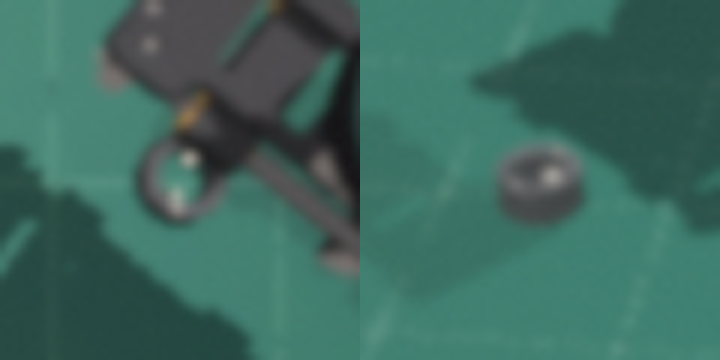

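```bash
python3 -m crank '[[[-0.6,-1.7,-1.9],[15,-13,-30],0.2],[[0,0,0],[0,0,-45],0.2],[[0,0,0],[0,0,-45],0.2],[[0,0,0],[0,0,-20],0.2],[[0,0,0],[0,0,0],0.2],[[0,0,0],[0,0,0],0.2]]';python3 - <<'E'
from h import *
lev(.864)
t=grab('top',2);c=grab('scene',2)
cv2.imwrite('pics/c2.png',np.hstack([crop(t,407,227,60,60,6),crop(c,227,226,60,60,6)]))
E
```

```text
t: 18.35
tcp_pos: [0.5078, -0.2568, 0.0256]
tcp_rot: [3.108, -0.011, 0.864]
ft_force: [-0.2, 0.2, -0.4]
grip_width: 0.601
t 18.35 tcp mm [ 507.8 -256.8   25.6] rpy [ 3.1085 -0.0106  0.8635] F [-0.2  0.2 -0.4] T [-0.02 -0.11  0.01] gw 0.601 levelrot [0.77 1.84 0.04] q [ 0.82  0.77 -0.63  1.9   0.71  0.68  0.62]
```

View pics/c2.png

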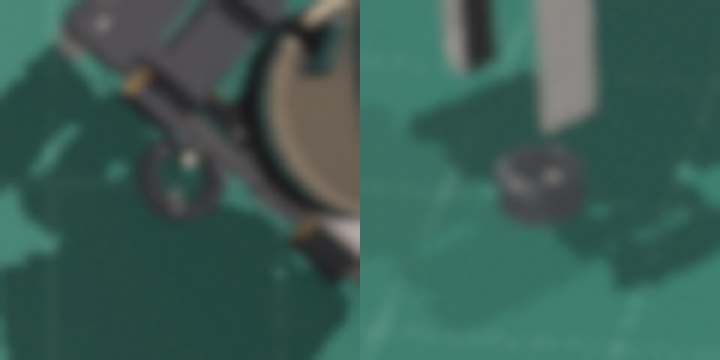

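```bash
python3 -m crank '[[[0.6,1.5,0],[-14,3,0],0.2],[[0,0,0],[0,0,0],0.2],[[0,0,0],[0,0,0],0.2]]';python3 - <<'E'
from h import *
lev(.864)
t=grab('top',2);c=grab('scene',2)
cv2.imwrite('pics/c3.png',np.hstack([crop(t,407,227,60,60,6),crop(c,227,226,60,60,6)]))
E
```

```text
t: 18.85
tcp_pos: [0.4936, -0.255, 0.0283]
tcp_rot: [3.133, -0.001, 0.862]
ft_force: [0.3, -0.2, 0.2]
grip_width: 0.601
t 18.85 tcp mm [ 493.6 -255.    28.3] rpy [ 3.1328 -0.0012  0.8621] F [ 0.3 -0.2  0.2] T [ 0.09 -0.08  0.06] gw 0.601 levelrot [0.28 0.43 0.11] q [ 0.83  0.76 -0.64  1.9   0.69  0.7   0.64]
```

View pics/c3.png

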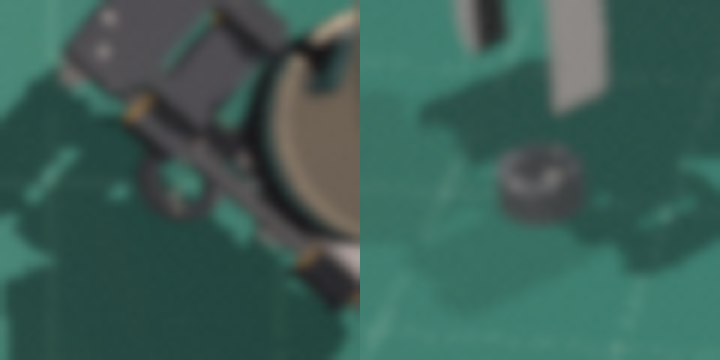

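```bash
python3 -m crank '[[[0.2,0.4,0],[-2,1,-25],0.2],[[0,0,0],[0,0,-20],0.2],[[0,0,0],[0,0,-5],0.2],[[0,0,0],[0,0,0],0.2]]';python3 - <<'E'
from h import *
lev(.864)
t=grab('top',2);c=grab('scene',2)
cv2.imwrite('pics/c4.png',np.hstack([crop(t,407,227,60,60,6),crop(c,227,226,60,60,6)]))
E
```

```text
t: 19.45
tcp_pos: [0.4926, -0.254, -0.0229]
tcp_rot: [3.139, 0.0, 0.862]
ft_force: [0.2, 0.3, -0.4]
grip_width: 0.596
t 19.45 tcp mm [ 492.6 -254.   -22.9] rpy [3.1392 0.0001 0.8623] F [ 0.2  0.3 -0.4] T [ 0.02 -0.16 -0.03] gw 0.596 levelrot [0.1 0.1 0.1] q [ 0.78  0.84 -0.57  1.92  0.77  0.61  0.57]
```

View pics/c4.png

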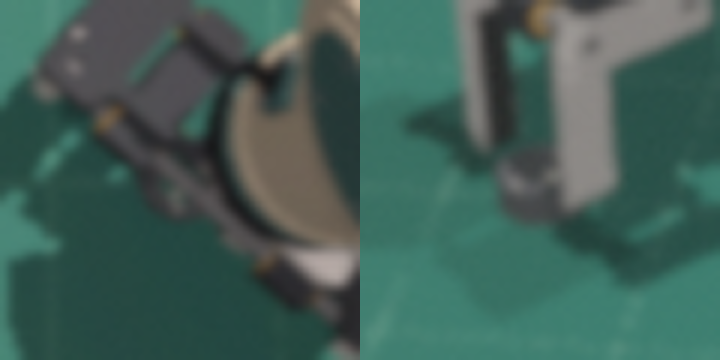

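```bash
python3 - <<'E'
from h import *
d=.034*np.array([.65,.76,0]);p=np.array([.4926,-.254,0])
for z in(.01,.019):
  for s in(-1,1):print(z,proj('scene',p+s*d+[0,0,z]))
print(197+(485-360)/6-.5,196+152/6-.5,197+(585-360)/6-.5,196+205/6-.5)
E
```

```text
0.01 [[219.871  221.3311]]
0.01 [[235.2472 232.3025]]
0.019 [[219.5926 218.5031]]
0.019 [[235.016  229.4239]]
217.33333333333334 220.83333333333334 234.0 229.66666666666666
```

```bash
python3 -m crank '[[[0,0,0],[0,0,-8],0.1],[[0,0,0],[0,0,-3],0.1],[[0,0,0],[0,0,0],0]]' 6;python3 -c "from h import *;lev(.864)"
```

```text
t: 19.95
tcp_pos: [0.4947, -0.2552, -0.032]
tcp_rot: [3.134, -0.001, 0.862]
ft_force: [0.5, -0.3, -0.1]
grip_width: 0.509
t 19.95 tcp mm [ 494.7 -255.2  -32. ] rpy [ 3.1341 -0.0012  0.8616] F [ 0.5 -0.3 -0.1] T [-0.01 -0.08  0.02] gw 0.509 levelrot [0.23 0.37 0.14] q [ 0.78  0.85 -0.55  1.92  0.79  0.59  0.56]
```

```bash
python3 -m crank '[[[0.2,0.4,0],[-2,1,-2],-0.1],[[0,0,0],[0,0,0],-0.2],[[0,0,0],[0,0,0],-0.4],[[0,0,0],[0,0,0],-0.6],[[0,0,0],[0,0,0],-0.7]]' 6;python3 - <<'E'
from h import *
lev(.864)
t=grab('top',2);c=grab('scene',2)
cv2.imwrite('pics/c5.png',np.hstack([crop(t,407,227,60,60,6),crop(c,227,226,60,60,6)]))
E
```

```text
t: 20.45
tcp_pos: [0.4925, -0.2542, -0.0341]
tcp_rot: [-3.141, 0.001, 0.861]
ft_force: [0.2, 0.4, -1.7]
grip_width: 0.382
t 20.45 tcp mm [ 492.5 -254.2  -34.1] rpy [-3.1409  0.0009  0.8614] F [ 0.2  0.4 -1.7] T [-0.01 -0.17  0.  ] gw 0.382 levelrot [ 0.02 -0.06  0.15] q [ 0.78  0.85 -0.56  1.92  0.78  0.6   0.56]
```

View pics/c5.png

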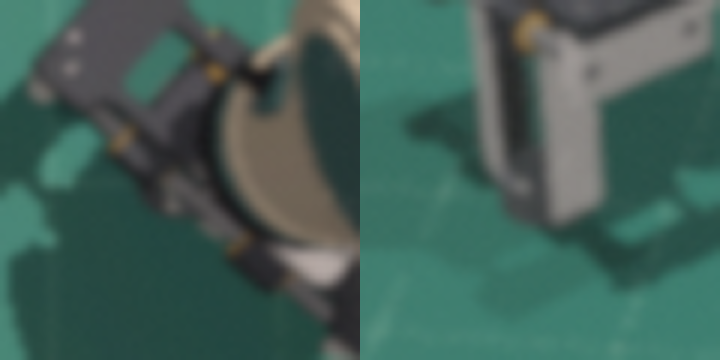

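```bash
python3 -m crank '[[[0,0,0],[0,0,0],-0.7],[[0,0,0],[0,0,20],-0.7],[[0,0,0],[0,0,40],-0.7],[[0,0,0],[0,0,40],-0.7],[[0,0,0],[0,0,40],-0.7],[[0,0,0],[0,0,40],-0.7],[[0,0,0],[0,0,40],-0.7],[[0,0,0],[0,0,10],-0.7],[[0,0,0],[0,0,0],-0.7]]' 35;python3 -c "from h import *;lev(.864)"
```

```text
t: 21.55
tcp_pos: [0.4882, -0.2519, 0.2022]
tcp_rot: [-3.135, 0.003, 0.863]
ft_force: [0.6, 0.4, -1.0]
grip_width: 0.375
t 21.55 tcp mm [ 488.2 -251.9  202.2] rpy [-3.1346  0.0028  0.8635] F [ 0.6  0.4 -1. ] T [-0.06 -0.15  0.01] gw 0.375 levelrot [-0.14 -0.41  0.03] q [ 0.95  0.55 -0.82  1.73  0.45  1.07  0.84]
```

```bash
python3 -m crank '[[[0,0,-8],[8,38,0],-0.7],[[0,0,-8],[8,38,0],-0.7],[[0,0,-8],[8,38,0],-0.7],[[0,0,-8],[8,38,0],-0.7],[[0,0,-8],[8,38,0],-0.7],[[0,0,-6],[8,38,0],-0.7],[[0,0,0],[4,20,0],-0.7],[[0,0,0],[0,0,0],-0.7],[[0,0,0],[0,0,0],-0.7]]';python3 - <<'E'
from h import *
lev(0)
t=grab('top',2);c=grab('scene',2)
cv2.imwrite('pics/d1.png',np.hstack([crop(t,302,195,60,60,6),crop(c,333,170,60,60,6)]))
E
```

```text
t: 22.45
tcp_pos: [0.5284, 0.0011, 0.1849]
tcp_rot: [-3.127, 0.029, 0.023]
ft_force: [0.6, -0.6, -0.6]
grip_width: 0.372
t 22.45 tcp mm [528.4   1.1 184.9] rpy [-3.1273  0.0293  0.023 ] F [ 0.6 -0.6 -0.6] T [-0.13 -0.11 -0.01] gw 0.372 levelrot [-0.8  -1.69 -1.31] q [ 0.36  0.5  -0.6   1.79  0.31  0.98 -0.35]
```

View pics/d1.png

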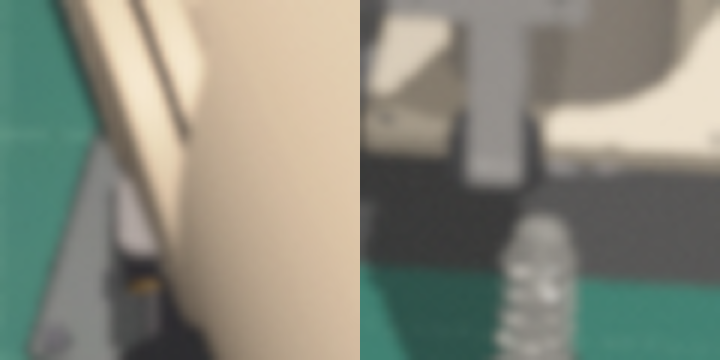

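```bash
python3 -m crank '[[[-0.7,-1.5,-1.2],[6,7,6],-0.7],[[0,0,0],[4,5,0],-0.7],[[0,0,0],[0,0,0],-0.7],[[0,0,0],[0,0,0],-0.7]]';python3 - <<'E'
from h import *
lev(0)
c=grab('scene',2)
cv2.imwrite('pics/d2.png',crop(c,333,175,50,50,11))
E
```

```text
t: 23.05
tcp_pos: [0.5394, 0.0065, 0.1915]
tcp_rot: [3.141, 0.002, -0.009]
ft_force: [-0.4, 0.8, -0.8]
grip_width: 0.373
t 23.05 tcp mm [539.4   6.5 191.5] rpy [ 3.1415  0.0019 -0.0093] F [-0.4  0.8 -0.8] T [-0.06 -0.06 -0.02] gw 0.373 levelrot [ 0.01 -0.11  0.54] q [ 0.33  0.49 -0.59  1.78  0.32  0.97 -0.4 ]
```

View pics/d2.png

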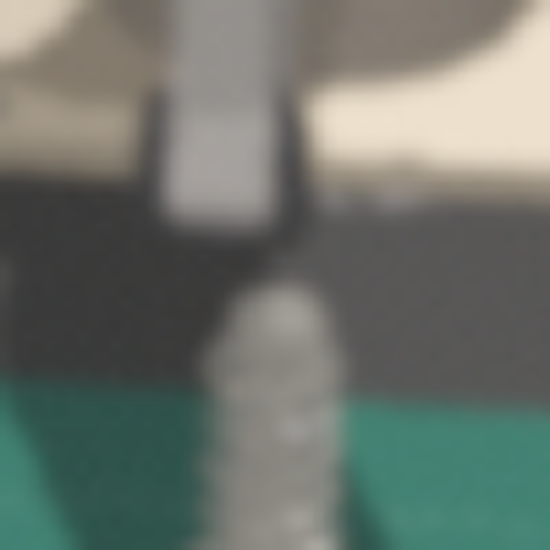

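```bash
python3 -m crank '[[[0,0,0],[1.5,8,-5],-0.7],[[0,0,0],[0,3,-4],-0.7],[[0,0,0],[0,0,-2],-0.7],[[0,0,0],[0,0,0],-0.7]]';python3 - <<'E'
from h import *
lev(0)
c=grab('scene',2)
cv2.imwrite('pics/d3.png',crop(c,333,175,40,40,14))
E
```

```text
t: 23.55
tcp_pos: [0.5404, 0.0182, 0.1787]
tcp_rot: [-3.142, 0.004, -0.01]
ft_force: [1.2, 0.2, -1.2]
grip_width: 0.38
t 23.55 tcp mm [540.4  18.2 178.7] rpy [-3.1415  0.0036 -0.0097] F [ 1.2  0.2 -1.2] T [ 0.02 -0.12  0.03] gw 0.38 levelrot [-0.01 -0.21  0.55] q [ 0.3   0.51 -0.58  1.79  0.34  0.94 -0.43]
```

View pics/d3.png

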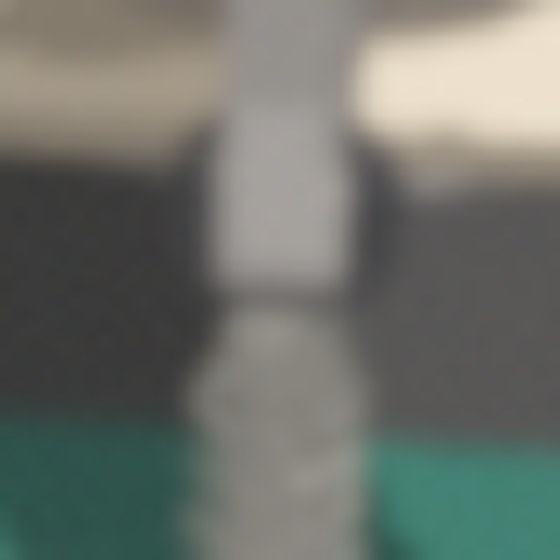

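```bash
python3 -m crank '[[[0,0,0.5],[0.6,-0.8,-5],-0.7],[[0,0,0],[0,0,-3],-0.7],[[0,0,0],[0,0,-2],-0.7]]';python3 -m crank '[[[0,0,0],[0,0,-2],-0.7],[[0,0,0],[0,0,-2],-0.7]]';python3 -c "from h import *;lev(0)"
```

```text
t: 23.95
tcp_pos: [0.5417, 0.0169, 0.1688]
tcp_rot: [3.141, 0.002, -0.001]
ft_force: [-0.1, 0.6, -1.4]
grip_width: 0.375
t: 24.15
tcp_pos: [0.5417, 0.0168, 0.1643]
tcp_rot: [3.142, 0.002, -0.001]
ft_force: [-0.6, 0.1, -1.0]
grip_width: 0.377
t 24.15 tcp mm [541.7  16.8 164.3] rpy [ 3.1416  0.0022 -0.0013] F [-0.6  0.1 -1. ] T [ 0.17 -0.07 -0.01] gw 0.377 levelrot [ 0.   -0.13  0.07] q [ 0.3   0.53 -0.57  1.81  0.35  0.91 -0.43]
```

```bash
python3 -m crank '[[[0,0,0],[0,0,-1.5],-0.7],[[0,0,0],[0,0,-1.5],-0.7]]';python3 - <<'E'
from h import *
lev(0)
c=grab('scene',2)
cv2.imwrite('pics/d4.png',crop(c,333,175,40,40,14))
E
```

```text
t: 24.35
tcp_pos: [0.5417, 0.017, 0.161]
tcp_rot: [-3.141, 0.002, -0.001]
ft_force: [-0.5, -0.2, -1.1]
grip_width: 0.379
t 24.35 tcp mm [541.7  17.  161. ] rpy [-3.1413  0.002  -0.0011] F [-0.5 -0.2 -1.1] T [ 0.   -0.08 -0.05] gw 0.379 levelrot [-0.02 -0.12  0.07] q [ 0.3   0.53 -0.57  1.81  0.36  0.9  -0.44]
```

View pics/d4.png

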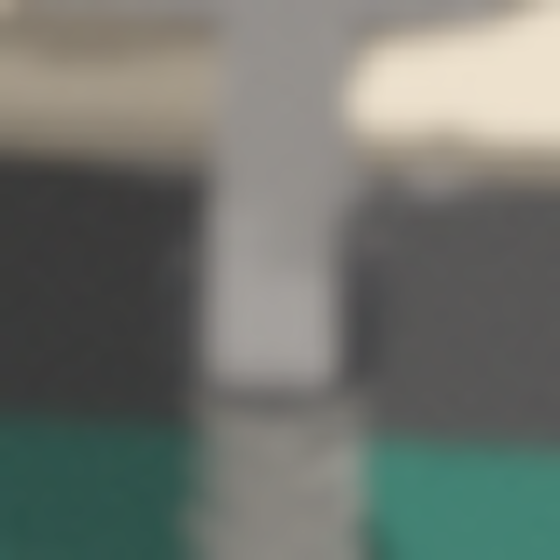

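```bash
python3 -m crank '[[[0,0,0],[0,0,-1.5],-0.7],[[0,0,0],[0,0,-1],-0.7]]';python3 -m crank '[[[0,0,0],[0,0,-1.5],-0.7],[[0,0,0],[0,0,-1],-0.7]]';python3 -c "from h import *;lev(0)"
```

```text
t: 24.65
tcp_pos: [0.5416, 0.0174, 0.1586]
tcp_rot: [-3.141, 0.002, -0.001]
ft_force: [-0.3, 0.4, -0.3]
grip_width: 0.377
t: 24.85
tcp_pos: [0.5416, 0.0175, 0.1559]
tcp_rot: [-3.141, 0.002, -0.001]
ft_force: [-0.7, -0.0, -0.5]
grip_width: 0.374
t 24.85 tcp mm [541.6  17.5 155.9] rpy [-3.1408  0.0021 -0.0008] F [-0.7 -0.  -0.5] T [ 0.06 -0.05  0.01] gw 0.374 levelrot [-0.04 -0.12  0.05] q [ 0.3   0.54 -0.57  1.82  0.36  0.89 -0.44]
```

```bash
python3 -m crank '[[[0,0,0],[0,0,-1.5],-0.7],[[0,0,0],[0,0,-1.5],-0.7]]';python3 -m crank '[[[0,0,0],[0,0,-1.5],-0.7],[[0,0,0],[0,0,-1.5],-0.7]]';python3 -m crank '[[[0,0,0],[0,0,-1.5],-0.7],[[0,0,0],[0,0,-1.5],-0.7]]';python3 -c "from h import *;lev(0)"
```

```text
t: 25.05
tcp_pos: [0.5418, 0.0176, 0.1529]
tcp_rot: [-3.141, 0.002, -0.001]
ft_force: [-0.9, 0.0, 1.0]
grip_width: 0.376
t: 25.25
tcp_pos: [0.5421, 0.0177, 0.1502]
tcp_rot: [-3.141, 0.001, -0.001]
ft_force: [-0.5, 1.4, 3.6]
grip_width: 0.378
t: 25.45
tcp_pos: [0.5421, 0.0176, 0.1478]
tcp_rot: [-3.141, 0.001, -0.001]
ft_force: [-1.3, 0.7, 5.7]
grip_width: 0.375
t 25.45 tcp mm [542.1  17.6 147.8] rpy [-3.1413  0.0006 -0.001 ] F [-1.3  0.7  5.7] T [0.01 0.44 0.03] gw 0.375 levelrot [-0.02 -0.03  0.06] q [ 0.29  0.55 -0.56  1.83  0.37  0.87 -0.45]
```

```bash
python3 -m crank '[[[0,0,0],[0,0,-2],-0.7],[[0,0,0],[0,0,-2],-0.7]]';python3 -m crank '[[[0,0,0],[0,0,-2],-0.7],[[0,0,0],[0,0,-2],-0.7]]';python3 -c "from h import *;lev(0)"
```

```text
t: 25.65
tcp_pos: [0.5422, 0.0177, 0.1447]
tcp_rot: [3.141, -0.0, -0.001]
ft_force: [-2.8, -0.1, 7.6]
grip_width: 0.376
t: 25.85
tcp_pos: [0.5425, 0.0178, 0.1422]
tcp_rot: [3.141, -0.001, -0.001]
ft_force: [-2.7, -0.1, 10.3]
grip_width: 0.375
t 25.85 tcp mm [542.5  17.8 142.2] rpy [ 3.1406 -0.0012 -0.0011] F [-2.7 -0.1 10.3] T [-0.    0.77  0.03] gw 0.375 levelrot [0.06 0.07 0.06] q [ 0.28  0.55 -0.56  1.84  0.38  0.86 -0.46]
```

```bash
python3 -m crank '[[[0,0,0],[-0.7,0,-2],-0.7],[[0,0,0],[-0.5,0,-1.5],-0.7]]';python3 -c "from h import *;lev(0)"
```

```text
t: 26.05
tcp_pos: [0.5424, 0.0178, 0.1408]
tcp_rot: [3.14, -0.004, -0.001]
ft_force: [-4.3, 0.2, 12.2]
grip_width: 0.377
t 26.05 tcp mm [542.4  17.8 140.8] rpy [ 3.1396 -0.0041 -0.0013] F [-4.3  0.2 12.2] T [-0.07  0.68  0.05] gw 0.377 levelrot [0.11 0.23 0.07] q [ 0.28  0.55 -0.56  1.84  0.38  0.85 -0.46]
```

```bash
python3 -m crank '[[[0,0,-4],[0,0,-0.7],-0.7],[[0,0,-4],[0,0,-0.7],-0.7],[[0,0,-4],[0,0,-0.5],-0.7]]';python3 -c "from h import *;lev(0)"
```

```text
t: 26.35
tcp_pos: [0.5422, 0.0175, 0.1418]
tcp_rot: [3.138, -0.005, -0.218]
ft_force: [-2.9, -0.5, 9.9]
grip_width: 0.377
t 26.35 tcp mm [542.2  17.5 141.8] rpy [ 3.138  -0.0051 -0.218 ] F [-2.9 -0.5  9.9] T [0.01 0.82 0.05] gw 0.377 levelrot [ 0.24  0.27 12.49] q [ 0.24  0.54 -0.49  1.84  0.34  0.84 -0.64]
```

```bash
python3 -m crank '[[[0,0,-4],[0,0,-1.6],-0.7],[[0,0,-4],[0,0,-1.5],-0.7],[[0,0,-4],[0,0,-1.2],-0.7]]';python3 -c "from h import *;lev(0)"
```

```text
t: 26.65
tcp_pos: [0.5423, 0.0172, 0.141]
tcp_rot: [3.137, -0.008, -0.436]
ft_force: [-3.4, 0.3, 11.9]
grip_width: 0.377
t 26.65 tcp mm [542.3  17.2 141. ] rpy [ 3.1366 -0.0076 -0.436 ] F [-3.4  0.3 11.9] T [-0.04  0.85  0.07] gw 0.377 levelrot [ 0.37  0.37 24.98] q [ 0.2   0.53 -0.43  1.84  0.3   0.83 -0.82]
```

```bash
python3 -m crank '[[[0.1,0.1,-4],[0,0,-1.5],-0.7],[[0.1,0.1,-4],[0,0,-1.4],-0.7],[[0,0,-4],[0,0,-1.4],-0.7],[[0,0,-4],[0,0,-1.4],-0.7]]';python3 -c "from h import *;lev(0)"
```

```text
t: 27.05
tcp_pos: [0.5423, 0.0164, 0.1402]
tcp_rot: [3.137, -0.006, -0.727]
ft_force: [-4.7, -0.1, 12.2]
grip_width: 0.374
t 27.05 tcp mm [542.3  16.4 140.2] rpy [ 3.1366 -0.0064 -0.7268] F [-4.7 -0.1 12.2] T [0.06 1.01 0.04] gw 0.374 levelrot [ 0.41  0.25 41.64] q [ 0.15  0.52 -0.35  1.84  0.25  0.82 -1.06]
```

```bash
python3 -m crank '[[[0.1,0.1,-4],[0,0,-1.5],-0.7],[[0.1,0.1,-4],[0,0,-1.4],-0.7],[[0,0,-4],[0,0,-1.4],-0.7]]';python3 -c "from h import *;lev(0)"
```

```text
t: 27.35
tcp_pos: [0.542, 0.0163, 0.1397]
tcp_rot: [3.136, -0.003, -0.944]
ft_force: [-4.1, -0.5, 12.7]
grip_width: 0.379
t 27.35 tcp mm [542.   16.3 139.7] rpy [ 3.1363 -0.0034 -0.9445] F [-4.1 -0.5 12.7] T [0.09 1.02 0.05] gw 0.379 levelrot [ 0.37  0.04 54.11] q [ 0.11  0.52 -0.29  1.84  0.2   0.81 -1.23]
```

```bash
python3 -m crank '[[[0.1,0,-4],[0,0,-1.4],-0.7],[[0.1,0,-4],[0,0,-1.2],-0.7]]';python3 -c "from h import *;lev(0)";python3 -m crank '[[[0.1,0,-4],[0,0,-1.2],-0.7],[[0,0,-3],[0,0,-1.2],-0.7]]';python3 -c "from h import *;lev(0)"
```

```text
t: 27.55
tcp_pos: [0.5419, 0.0164, 0.1397]
tcp_rot: [3.139, -0.002, -1.09]
ft_force: [-3.6, 1.1, 11.7]
grip_width: 0.377
t 27.55 tcp mm [541.9  16.4 139.7] rpy [ 3.1387 -0.0015 -1.0895] F [-3.6  1.1 11.7] T [0.19 1.03 0.08] gw 0.377 levelrot [ 0.19 -0.01 62.42] q [ 0.09  0.52 -0.25  1.84  0.17  0.81 -1.34]
t: 27.75
tcp_pos: [0.5417, 0.0171, 0.1398]
tcp_rot: [3.14, -0.0, -1.216]
ft_force: [-4.5, 0.8, 12.7]
grip_width: 0.382
t 27.75 tcp mm [541.7  17.1 139.8] rpy [ 3.1404 -0.0001 -1.2164] F [-4.5  0.8 12.7] T [0.23 0.91 0.09] gw 0.382 levelrot [ 0.06 -0.04 69.69] q [ 0.06  0.51 -0.22  1.84  0.15  0.8  -1.45]
```

```bash
python3 -m crank '[[[0,0,0],[0,0,1.5],-0.7],[[0,0,0],[0,0,1],-0.7]]';python3 -m crank '[[[0,0,0],[0,0,1.5],-0.7],[[0,0,0],[0,0,1],-0.7]]';python3 -c "from h import *;lev(0)"
```

```text
t: 27.95
tcp_pos: [0.5418, 0.0173, 0.144]
tcp_rot: [3.141, -0.001, -1.217]
ft_force: [-1.5, -0.2, 7.1]
grip_width: 0.375
t: 28.15
tcp_pos: [0.5417, 0.0173, 0.1468]
tcp_rot: [3.141, -0.002, -1.217]
ft_force: [1.5, 0.5, -10.0]
grip_width: 0.371
t 28.15 tcp mm [541.7  17.3 146.8] rpy [ 3.1414 -0.0016 -1.2168] F [  1.5   0.5 -10. ] T [ 0.19 -0.43 -0.01] gw 0.371 levelrot [ 0.06  0.08 69.72] q [ 0.06  0.5  -0.22  1.84  0.15  0.82 -1.45]
```

```bash
python3 -m crank '[[[0,0,0],[0,0,-1],-0.7],[[0,0,0],[0,0,0],-0.7]]';python3 -c "from h import *;lev(0)";python3 -m crank '[[[0,0,0],[0,0,0],-0.2],[[0,0,0],[0,0,0],0],[[0,0,0],[0,0,0],0.2],[[0,0,0],[0,0,0],0.2],[[0,0,0],[0,0,15],0.2],[[0,0,0],[0,0,40],0.2],[[0,0,0],[0,0,40],0.2],[[0,0,0],[0,0,20],0.2],[[0,0,0],[-30,0,20],0.2],[[0,0,0],[-40,0,20],0.2],[[0,0,0],[-40,0,0],0.2],[[0,0,0],[0,0,0],0.2]]';python3 - <<'E'
from h import *
lev(0)
t=grab('top',2);c=grab('scene',2)
cv2.imwrite('pics/e1.png',np.hstack([crop(t,302,195,40,40,10),crop(c,333,185,40,40,10)]));cv2.imwrite('pics/e2.png',c)
E
```

```text
t: 28.35
tcp_pos: [0.5419, 0.0173, 0.1463]
tcp_rot: [-3.141, -0.002, -1.217]
ft_force: [-2.2, -0.0, 5.0]
grip_width: 0.377
t 28.35 tcp mm [541.9  17.3 146.3] rpy [-3.1414 -0.0019 -1.2167] F [-2.2 -0.   5. ] T [0.12 0.47 0.04] gw 0.377 levelrot [ 0.06  0.1  69.71] q [ 0.06  0.5  -0.22  1.84  0.15  0.81 -1.45]
t: 29.55
tcp_pos: [0.427, 0.016, 0.3033]
tcp_rot: [3.137, -0.001, -1.218]
ft_force: [0.9, -0.6, 0.3]
grip_width: 0.597
t 29.55 tcp mm [427.   16.  303.3] rpy [ 3.1375 -0.0015 -1.2175] F [ 0.9 -0.6  0.3] T [-0.03 -0.05 -0.01] gw 0.597 levelrot [ 0.26 -0.07 69.76] q [ 0.11  0.16 -0.26  1.87  0.05  1.12 -1.38]
```

View pics/e1.png

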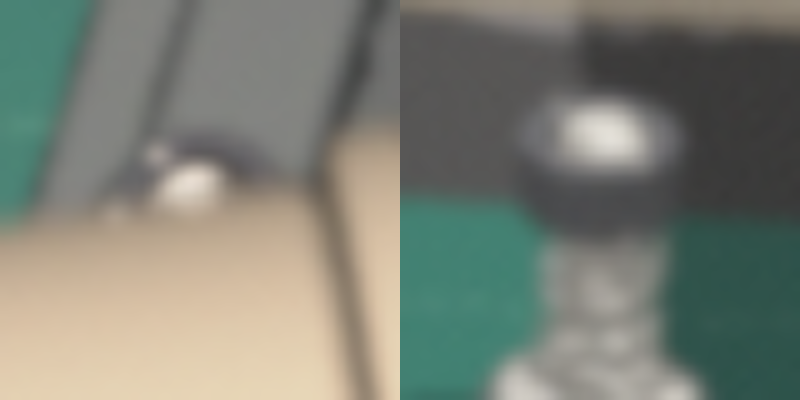

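```bash
python3 -m crank '[[[0,0,0],[0,-45,0],0.2],[[0,0,0],[0,-45,0],0.2],[[0,0,0],[0,-45,0],0.2],[[0,0,0],[0,-40,0],0.2],[[0,0,0],[0,0,0],0.2],[[0,0,0],[0,0,0],0.2]]';python3 - <<'E'
from h import *
t=grab('top',2);c=grab('scene',2)
p=np.array([.541,.0181,0]);z=lambda h:p+[0,0,h];R=(0,0,255);Y=(0,255,255)
cur=[(circ(z(.2005),.018),R),(circ(z(.1805),.018),Y),(circ(z(.13),.014),(255,0,0))]
a=np.hstack([crop(t,302,195,40,40,10),crop(c,333,185,40,40,10)]);b=np.hstack([crop(t,302,195,40,28,10,cur,'top'),crop(c,333,185,40,28,10,cur,'scene')])
cv2.imwrite('pics/e3.png',np.vstack([a[100:],b])[:600]); cv2.imwrite('pics/e4.png',t)
E
```

```text
t: 30.35
tcp_pos: [0.4386, -0.165, 0.2996]
tcp_rot: [3.14, 0.002, -1.213]
ft_force: [0.3, 1.2, -0.2]
grip_width: 0.596
```

View pics/e3.png

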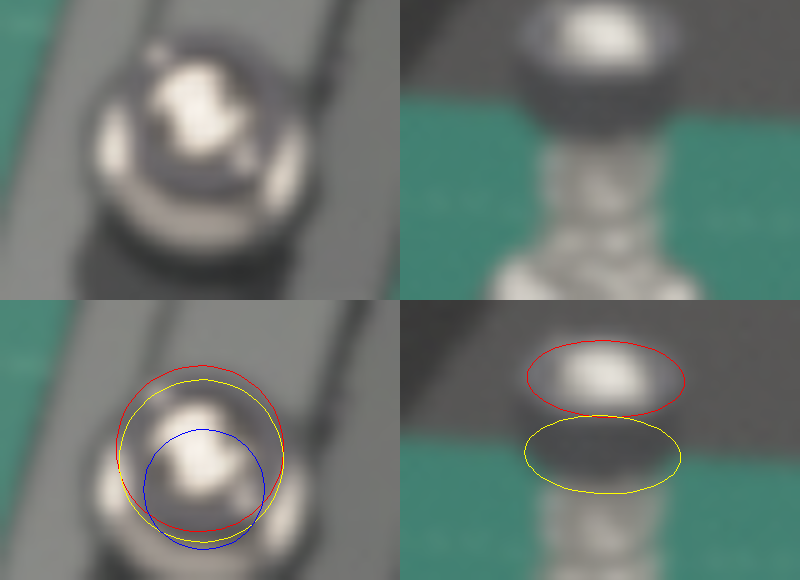

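View pics/e4.png

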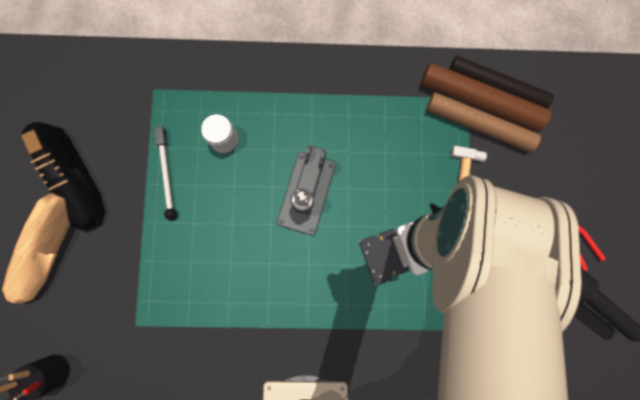

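The overlay fits: the collar outline matches an underside 50.5 mm above the head and is level. The marks at (155,55) and (243,155) in the crop are turned about 70° from the keyways. The lever, tin and hammer look unmoved.

```bash
python3 -c "
from cell import r
print(r.job_done(), r.sense()['t'])"
```

```text
the job is handed in; nothing more can be done
the job is handed in; nothing more can be done
```

I fitted the spring and the collar and handed the job in at about 30 s. No verdict was reported, so what follows rests on my own checks.

**What I did**
- **Spring:** I threaded it tail down over the rod without it catching. It reached the press head with about 2 N on the wrist, and I let go.
- **Collar:** It went into the keyways at the first try. I pressed it to about 45 mm above the head (about 13 N at most), turned it about 70° clockwise, then let it rise.

**Last checks**
- **Lock:** With its underside about 50.9 mm above the head, the collar held against a light upward pull of about 10 N. Under the plain lip it would have stopped at 47.5 mm, so it is up in the notches.
- **Pictures:** In the scene view the collar outline fits an underside of 50.5 mm, level and on the axis. The top view was fitted only roughly. Its marks are at about 45°, which agrees with the 70° turn.
- **Clear of everything:** The gripper is open and away from everything. In the last pictures the lever and tin look unmoved. The hammer's head looks unmoved too, but the arm hid its handle.

**What disagreed**
- **Reported TCP height:** The fingertips were really about 42 mm higher than the reported TCP height, both in two camera views and in an empty closing above the rod. I corrected every height for this.
- **Sideways offset:** With the spring in hand, the scene camera showed it about 4 mm off the reported TCP, so I aligned it on the rod by picture.

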